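Jog the bearing washer with its bayonet lid

TASK

Give the bench bearing washer a test jog with its twist lid. Pull the top drawer of the small grey steel drawer unit right out to its stop, take the lid out of it, set the lid fully home in the washer's neck with its two pins going down through the two slots, then turn it clockwise (seen from above) to the halfway mark, where it presses the sprung jog switch, without ever turning on far enough to click into lock. Finish still holding the lid there, gripped, home and at the halfway mark (let go, it springs back), with the drawer left out.

Things in the scene. Friction and masses are not known exactly. Their poses are not given: they have to be found in the camera images.
- drawer_unit: Low grey steel drawer unit fixed on the bench, 200 deep (its x) x 170 wide x 129 mm high; origin at the centre of its underside, front faces its own -x. Two drawers; only the top one moves. A dish and a roll of tape stand on the rear of its top, up to 151 mm above the bench.
- top_drawer (a joint): How far the top drawer is out, m: 0 to 0.015 at the start, 0.150 at its stop. Slides along the unit's own -x, friction about 1.5 N, stays where left. Tray inside 153 wide, 181 mm long, floor 63 mm above the bench, side walls 34 mm high, front panel 12 mm thick with its top edge 125 mm above the bench.
- top_drawer_handle (a point): Middle of the top drawer's handle: round steel bar 10 mm thick, straight for 76 mm along the unit's y, 100 mm above the bench, its centre line 35 mm in front of the front panel (30 mm free behind it). Moves with the drawer; axes as the unit's.
- lid: Loose bayonet lid, 0.11 to 0.18 kg, 54 mm high, upright in the top drawer. Grey plug 64 mm across (foot tapered to 52), 20 high; two steel pins 8 mm thick stick out along the lid's +x and -x to 41 mm from the axis, 9 mm above the foot; on top an aluminium disc 92 mm across, 7 thick, with a grip bar. Origin: centre of the plug's foot, z up. A half turn about z makes no difference.
- lid_grip (a point): Point on the lid's axis, 46 mm above the lid's origin, in the black grip bar on the disc: 60 mm long along the lid's x (over the pins), 18 mm wide along y, from 27 to 54 mm above the lid's origin, with a short black pointer line on the disc at each end. Axes as the lid's.
- washer: Bearing washer, fixed: round grey motor base 120 mm across, black switch panel on its front (its own -x), on it a steel bowl with a bayonet neck 110 mm across. Origin: centre of its underside, z up. Two slots 16 mm wide in the neck's lip, at the washer's own +y and -y, let the pins down. Lid home: its disc lies on the rim, its origin is 100 mm above the washer's, pins 2 mm below the lip.
- washer_mouth (a point): Centre of the neck's opening at rim height, 120 mm above the bench; axes as the washer's. The lip is 5 mm thick, its opening 69 mm across; under it lies a track 86 mm across in which the pins turn clockwise seen from above, with the lid on its axis.
- halfway_mark (a point): The halfway tick on the rim, 50.5 mm from the axis, 0.60 rad clockwise (seen from above) from the slot at the washer's +y; the lid's pointer (its x axis, either end) is turned to it. Like ticks, dark, on both halves: one at each slot, this one, and a pair at 1.20 rad = locked. Brass spring plungers in the neck's side at 1.05 rad make the lock click.
- jog_ring (a joint): Turn of the sprung switch ring in the track, rad, clockwise from above, 0 at rest. The pins meet it once the lid has turned about 0.19 rad from the slots; from there it turns with the lid: 0.41 at the halfway mark, 0.67 when the pins touch the plungers, 0.85 at the lock click. It pushes back with 0.05 N m at 0, 0.10 at halfway, and turns a released lid back.

How it is judged (in metres and radians):
On the way, in this order (a step that is already met when the one before it is completed fails the run):
1. the top drawer is pulled out to its stop (0.14 m or more) (value of joint top_drawer above 0.14 m), for 0.1 s.
2. the lid is home in the neck, pins through the slots, not yet turned to halfway (z of lid in the frame of washer between 0.095 and 0.1035 m and horizontal distance between lid and washer_mouth below 0.006 m and angle between lid's own z axis and vertical below 0.08 rad and value of joint jog_ring below 0.25 rad), for 0.1 s.
3. the lid, still home and gripped, is turned to the halfway mark and held (z of lid in the frame of washer between 0.095 and 0.1035 m and horizontal distance between lid and washer_mouth below 0.006 m and angle between lid's own z axis and vertical below 0.08 rad and value of joint jog_ring between 0.28 and 0.54 rad and contact force between the fingers and lid above 1.5 N), for 0.5 s.
At the end, for the whole second after the job is handed in: Gripper holding the lid (over 1.5 N), lid home in the neck (height within 3.5 mm, centred within 6 mm, upright within 0.08 rad), still, at the halfway mark (switch ring 0.28 to 0.54 rad: lid within about 0.13 rad of the mark); top drawer still out 135 mm or more (all of step 3 and value of joint top_drawer above 0.135 m and velocity of joint jog_ring between -0.1 and 0.1 rad/s); the arm keeps its last pose, push and grip.
It fails at once if the lid is turned on until it clicks into lock (switch ring past 0.80 rad) (value of joint jog_ring above 0.8 rad).
It also fails if it takes over 64 s, if anything falls off the work surface, if the arm or the gripper's body presses on something with over 40 N, if the wrist force passes 120 N, or if a joint passes its speed limit or range.

ROBOT

A 6-joint arm with a two-finger parallel gripper is mounted at the origin on a cart in front of the work surface, level with it; the furniture and walls round the work are solid. World frame = base frame: x ahead of the robot, y to its left, z up, the work surface at z = 0. Lengths are in m, angles in degrees, forces in N, time in s.
With the tool pointing down it reaches from about 0.4 to 0.825 m from the base axis. Payload 7 kg.
Tool frame: the origin (TCP) lies midway between the tips of the shut fingers; the grasp point (between the pads) lies 19 mm behind it (r.hold_point_z is the distance from the TCP to the grasp point, in m); x points along the fingers, y is the direction in which the jaws open and shut, and the axes are right-handed (so a half turn about x gives the same grasp; the last joint's range is limited). The gripper opens to 88 mm and grips with 3 to 60 N. Pads are 19 mm wide; open, the fingers measure 130 mm over their backs; the gripper's body (78 mm by 193 mm) begins 47 mm behind the grasp point.
Start: joints at [90.705, 20.546, 0.682, 0, -70.136, -16.507], TCP at [0.184, 0.649, 0.227] pointing down, gripper open.
Joint ranges: [-176.03, 176.03], [-82.01, 121.73], [-58.28, 71.71], [-173.87, 95.51], [-174.79, -0.11], [-173.66, 173.66]. Speed limits (degrees/s): [136.94, 136.94, 172.46, 180, 180, 180].

INTERFACE

Orientations are given as [roll, pitch, yaw] about the fixed x, y, z axes, in that order (R = Rz(yaw) Ry(pitch) Rx(roll)).
In Python, from plant import r, viewer, order gives the robot as it stands. The module is installed in compiled form; this text tells all that it offers.
- The arm moves only by the shell command python3 -m creep 'ROWS' [FORCE]. ROWS is JSON, a list of rows, each an object of numbers: "ax", "ay", "az": the turn, a rotation vector about the tool's x, y, z in degrees; "tx", "ty", "tz": the shift along the tool's x, y, z in m; "fingers": the finger opening in m, from 0 to 0.0876. A call has 1 to 5 rows; each row is the pose to reach, as a shift and turn from the pose commanded when the call began, along the tool's axes at that moment; what a row does not reach only later rows make up. A row lasts 1/10 s, in which the tool goes at most 50 mm and 8.59 degrees, less where a joint would pass 70% of its speed; a pose out of reach is approached as far as the arm can. A call with a gripper value outside its range is refused whole. The fingers move at their own pace and stop on an object; FORCE is the grip in N (left out, the last holds). Time passes only in rows, so rows that repeat a pose let the fingers close. It gives the time, the measured TCP pose, the force and the opening at its end, in the units of the state.
- r.get_state(): the state, without advancing time (a new reading comes with each control period).
- viewer.capture(name): name is "side" or "top" or "wrist"; returns a dict with "pixels" (400x640x3 uint8, blue, green, red), "depth" (400x640 float32, m along the optical axis (not along the pixel's ray), 0 where there is no reading), "fx", "fy", "cx", "cy" (pixels), "rvec" (rotation vector, rad) and "tvec" (3), from world to camera coordinates, as OpenCV has them; the wrist camera has in their place "T_tool_cam" (4x4, takes a point from camera to tool coordinates, whose origin is the TCP and whose axes are the tool frame's). Camera axes: x right, y down, z forward; pixel columns grow to the right and rows downward; lengths in m; the calibration is good to about 2 mm. A picture is of the moment at which its call begins: read the wrist's pose just before it.
- order.close_job(): hands the job in, once; it reports no verdict.
The state is a dict: "time_s": time; "joints": joint angles; "qd": joint speeds; "joint_torque": joint torques, N m; "tcp_pos": TCP position; "eef_rot": TCP orientation; "contact_force": force on the tool from outside, world axes, zero at the start; "moment": the same for the moment, N m; "gripper_width": finger opening in m.
Only numpy, scipy, OpenCV 4.12 (cv2) and the standard library are available. Lean on these libraries where they do the work, as an engineer would, in place of code of your own. Each camera call takes 0.05 s, during which the arm holds its last target.

## Working session

There is one attempt and no reset: what is moved stays moved. The work goes in short steps, Python scripts to look and compute and a shell command to move; the robot and the scene stay as the last step left them, time stands still between calls to the robot, and variables do not carry over. Pictures are saved under pics/ and viewed, and the job is handed in when it is done.

```bash
mkdir -p pics; ls
cat > h.py <<'E'
import numpy as np, cv2
from scipy.spatial.transform import Rotation as R
from plant import r, viewer, order
def snap(name,fn):
    st=r.get_state(); c=viewer.capture(name)
    cv2.imwrite('pics/'+fn+'.png',c['pixels'])
    if name=='wrist':
        T=np.eye(4);T[:3,:3]=R.from_euler('xyz',st['eef_rot'],degrees=True).as_matrix();T[:3,3]=st['tcp_pos']
        c['Twc']=T@c['T_tool_cam']
    else:
        M=np.eye(4);M[:3,:3]=cv2.Rodrigues(np.array(c['rvec'],float))[0];M[:3,3]=np.ravel(c['tvec']);c['Twc']=np.linalg.inv(M)
    np.savez('pics/'+fn+'.npz',**{k:v for k,v in c.items()})
    return c
def load(fn): return dict(np.load('pics/'+fn+'.npz'))
def cloud(c):
    d=c['depth'];v,u=np.mgrid[:d.shape[0],:d.shape[1]]
    P=np.stack([(u-c['cx'])/c['fx']*d,(v-c['cy'])/c['fy']*d,d],-1)
    W=P@c['Twc'][:3,:3].T+c['Twc'][:3,3]; W[d==0]=np.nan
    return W
def ray(c,u,v,z):
    d=c['Twc'][:3,:3]@np.array([(u-c['cx'])/c['fx'],(v-c['cy'])/c['fy'],1]);o=c['Twc'][:3,3]
    return o+d*(z-o[2])/d[2]
def proj(c,p):
    q=np.linalg.inv(c['Twc'])@np.append(p,1);return np.array([q[0]/q[2]*c['fx']+c['cx'],q[1]/q[2]*c['fy']+c['cy']])
def st():
    s=r.get_state(); print({k:np.round(v,4).tolist() for k,v in s.items() if k in('time_s','joints','tcp_pos','eef_rot','contact_force','moment','gripper_width')});return s
E
python3 - <<'E'
from h import *
s=st()
for n in('side','top','wrist'):
    c=snap(n,n+'0'); print(n,c['fx'],c['Twc'].round(3).tolist())
print(R.from_euler('xyz',s['eef_rot'],degrees=True).as_matrix().round(3))
E
```

```text
pics
{'time_s': 0.0, 'joints': [90.7059, 20.5915, 0.634, -0.0196, -70.1351, -16.5076], 'tcp_pos': [0.1837, 0.649, 0.2256], 'eef_rot': [95.2497, 89.9056, -100.5587], 'contact_force': [0.2497, 0.0673, -0.0074], 'moment': [0.0545, 0.0422, -0.0268], 'gripper_width': 0.0874}
side 515.8081572933804 [[0.597, -0.472, 0.649, -0.02], [-0.802, -0.331, 0.497, -0.275], [-0.02, -0.817, -0.576, 0.675], [0.0, 0.0, 0.0, 1.0]]
top 370.1528144755733 [[-0.003, -0.971, 0.241, 0.426], [-1.0, 0.003, -0.002, 0.203], [0.001, -0.241, -0.971, 0.933], [0.0, 0.0, 0.0, 1.0]]
wrist 327.21406413499705 [[-0.273, -0.93, -0.246, 0.249], [-0.962, 0.264, 0.068, 0.63], [0.002, 0.255, -0.967, 0.383], [0.0, 0.0, 0.0, 1.0]]
[[-0.    -0.272 -0.962]
 [-0.002 -0.962  0.272]
 [-1.     0.002 -0.   ]]
```

View pics/side0.png

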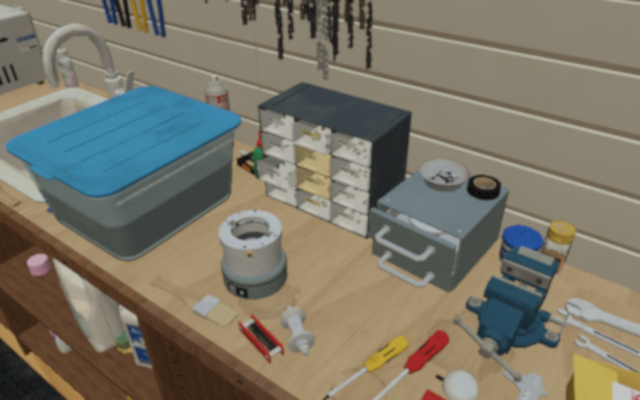

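View pics/top0.png

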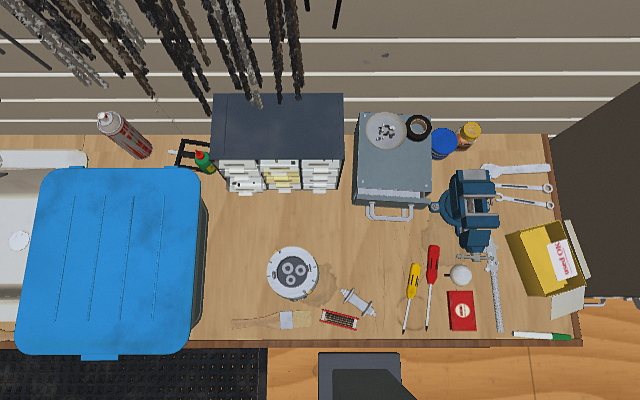

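View pics/wrist0.png

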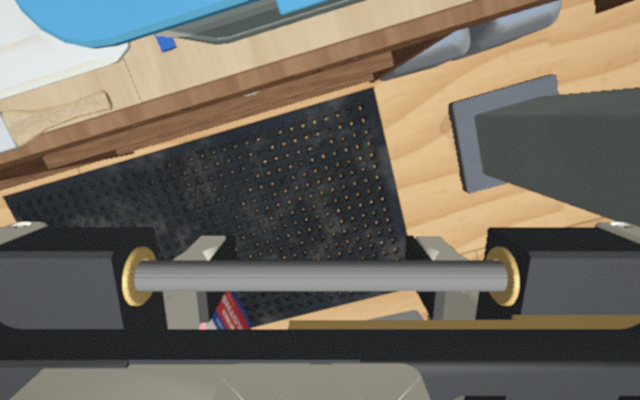

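The side view shows the washer at about (253,250), the drawer unit at (440,225) with its upper handle at (400,247), and the vise close by on its right. In the top view the washer's mouth is at (293,270) and the handle at (390,213). Next I'll measure these.

Run:
```python
from h import *
t=load('top0'); s=load('side0')
a=cv2.resize(t['pixels'][90:320,240:520],None,fx=2.8,fy=2.5,interpolation=cv2.INTER_CUBIC);cv2.imwrite('pics/topz.png',a)
a=cv2.resize(t['pixels'][235:310,255:335],None,fx=8,fy=8,interpolation=cv2.INTER_CUBIC);cv2.imwrite('pics/topw.png',a)
a=cv2.resize(s['pixels'][150:310,200:520],None,fx=2.5,fy=2.5,interpolation=cv2.INTER_CUBIC);cv2.imwrite('pics/sidez.png',a)
for n,c in(('top',t),('side',s)):
    W=cloud(c)
    # washer rim
    for zc,lab,xr,yr in((.12,'rim',(.3,.6),(.1,.4)),(.129,'unit top',(.4,.85),(-.2,.1)),(.1,'handle',(.4,.7),(-.15,.1))):
        m=(abs(W[...,2]-zc)<.008)&(W[...,0]>xr[0])&(W[...,0]<xr[1])&(W[...,1]>yr[0])&(W[...,1]<yr[1])
        P=W[m]; print(n,lab,m.sum(),P.min(0).round(3) if len(P) else'',P.max(0).round(3) if len(P) else'',np.median(P,0).round(3) if len(P) else '')
```

```text
top rim 1230 [0.419 0.195 0.112] [0.528 0.302 0.124] [0.471 0.248 0.12 ]
top unit top 5781 [ 0.567 -0.2    0.121] [0.85  0.1   0.137] [0.707 0.001 0.129]
top handle 562 [ 0.502 -0.15   0.092] [0.699 0.1   0.108] [ 0.606 -0.009  0.103]
side rim 1448 [0.417 0.191 0.112] [0.527 0.301 0.124] [0.462 0.239 0.12 ]
side unit top 6706 [ 0.566 -0.2    0.121] [0.85  0.1   0.137] [ 0.694 -0.021  0.128]
side handle 1343 [ 0.5   -0.15   0.092] [0.7   0.1   0.108] [ 0.624 -0.002  0.102]
```

View pics/topz.png

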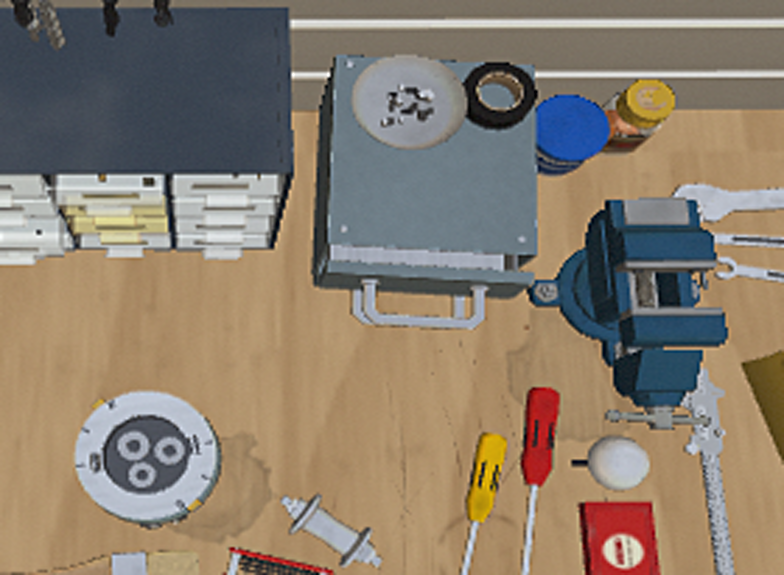

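View pics/topw.png

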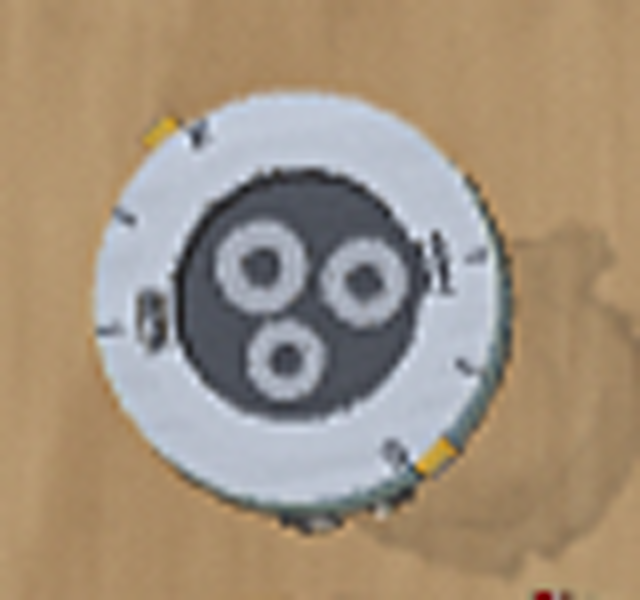

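View pics/sidez.png

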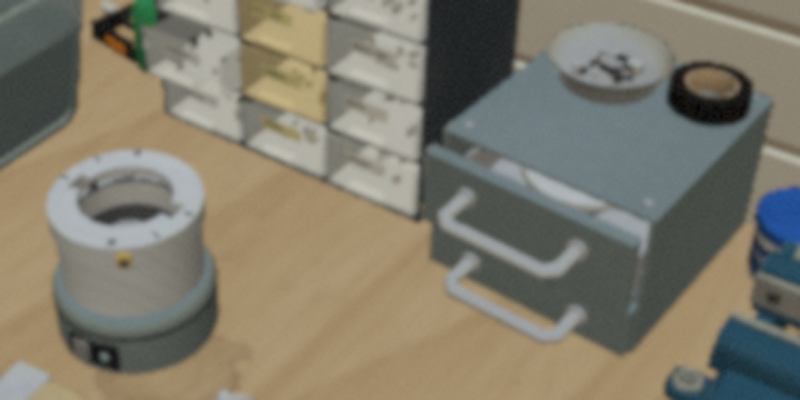

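In the 8x washer crop the slots are at left (150,322) and right (440,262). The slot ticks are at (110,328) and (478,257), and the halfway ticks at (123,217) and (467,365). The drawer is slightly open and the white lid disc shows through the gap. Now I'll fit the poses.

Run:
```python
from h import *
t=load('top0'); s=load('side0')
for n,c in(('top',t),('side',s)):
    W=cloud(c)
    m=(abs(W[...,2]-.12)<.005)&(abs(W[...,0]-.473)<.07)&(abs(W[...,1]-.247)<.07)
    # outer contour circle
    P=W[m][:,:2].astype(np.float32); h=cv2.convexHull(P)[:,0]
    A=np.c_[2*h,np.ones(len(h))];x=np.linalg.lstsq(A,(h**2).sum(1),rcond=None)[0]
    print(n,'rim ctr',x[:2].round(4),'R',np.sqrt(x[2]+x[0]**2+x[1]**2).round(4),'z',np.median(W[m][:,2]).round(4))
    m=(abs(W[...,2]-.128)<.004)&(abs(W[...,0]-.68)<.13)&(abs(W[...,1]+.0)<.13)
    rc=cv2.minAreaRect(W[m][:,:2].astype(np.float32)); print(n,'top rect',rc,cv2.boxPoints(rc).round(3).tolist())
    B=[]
    for yy in np.arange(-.12,.12,.01):
        q=W[(abs(W[...,2]-.1)<.012)&(abs(W[...,1]-yy)<.005)&(W[...,0]>.45)&(W[...,0]<.57)]
        if len(q): B.append((yy,q[:,0].min(),q[:,0].max(),q[:,2].max(),len(q)))
    print(np.array(B).round(3))
c=t
f=lambda u,v:ray(c,255+u/8-.4,235+v/8-.4,.12)[:2]
for p in((110,328),(478,257),(123,217),(467,365),(200,132),(395,452)):
    q=f(*p); d=q-[.4728,.2475]; print(p,q.round(4),np.hypot(*d).round(4),np.degrees(np.arctan2(d[1],d[0])).round(1))
```

```text
top rim ctr [0.4727 0.248 ] R 0.0548 z 0.12
top top rect ((0.7201005816459656, 0.01352761685848236), (0.1705469936132431, 0.1858823299407959), 86.1181640625) [[0.621999979019165, -0.06499999761581421], [0.8069999814033508, -0.07800000160932541], [0.8190000057220459, 0.09200000017881393], [0.6330000162124634, 0.10499999672174454]]
[[-0.12   0.502  0.511  0.104 15.   ]]
side rim ctr [0.4716 0.2464] R 0.0552 z 0.1197
side top rect ((0.7200900316238403, 0.012364126741886139), (0.17177525162696838, 0.18990616500377655), 86.34718322753906) [[0.6200000047683716, -0.06700000166893005], [0.8090000152587891, -0.07900000363588333], [0.8199999928474426, 0.09200000017881393], [0.6309999823570251, 0.10400000214576721]]
[[-0.12   0.5    0.513  0.103 22.   ]]
(110, 328) [0.4635 0.2976] 0.051 100.5
(478, 257) [0.4821 0.1984] 0.05 -79.3
(123, 217) [0.4931 0.2948] 0.0515 66.8
(467, 365) [0.4534 0.2015] 0.0499 -112.8
(200, 132) [0.5161 0.2743] 0.0509 31.8
(395, 452) [0.4308 0.2208] 0.0498 -147.5
```

Run:
```python
from h import *
t=load('top0'); s=load('side0')
yaw=np.radians(-3.8);ex=np.array([np.cos(yaw),np.sin(yaw)]);ey=np.array([-ex[1],ex[0]])
o=np.array([.72,.013])
for n,c in(('top',t),('side',s)):
    W=cloud(c); X=(W[...,:2]-o)@ex; Y=(W[...,:2]-o)@ey; Z=W[...,2]
    for y0 in np.arange(-.09,.091,.01):
        m=(abs(Y-y0)<.005)&(Z>.085)&(Z<.112)&(X<-.115)&(X>-.2)
        m2=(abs(Y-y0)<.005)&(Z>.118)&(X<-.08)&(X>-.2)
        if m.sum()>2: print(n,y0.round(2),'handle x',X[m].min().round(3),X[m].max().round(3),'zmax',Z[m].max().round(3),'| panel',X[m2].min().round(3) if m2.any() else '',Z[m2][X[m2]<-.11].max().round(4) if (X[m2]<-.11).any() else '')
    m=(Z>.085)&(Z<.112)&(X<-.14)&(X>-.18)&(abs(Y)<.06)
    for z0 in np.arange(.086,.112,.002):
        k=m&(abs(Z-z0)<.001)
        if k.any(): print(z0.round(3),k.sum(),np.median(X[k]).round(4),Y[k].min().round(3),Y[k].max().round(3))
```

```text
top -0.05 handle x -0.125 -0.116 zmax 0.105 | panel -0.093 
top -0.04 handle x -0.132 -0.116 zmax 0.109 | panel -0.094 
top -0.03 handle x -0.133 -0.123 zmax 0.107 | panel -0.093 
top -0.02 handle x -0.133 -0.124 zmax 0.109 | panel -0.093 
top -0.01 handle x -0.133 -0.125 zmax 0.106 | panel -0.093 
top -0.0 handle x -0.132 -0.123 zmax 0.108 | panel -0.093 
top 0.01 handle x -0.133 -0.124 zmax 0.106 | panel -0.093 
top 0.02 handle x -0.131 -0.124 zmax 0.106 | panel -0.093 
top 0.03 handle x -0.132 -0.125 zmax 0.107 | panel -0.092 
top 0.04 handle x -0.133 -0.117 zmax 0.107 | panel -0.093 
top 0.05 handle x -0.126 -0.115 zmax 0.106 | panel -0.093 
side -0.05 handle x -0.129 -0.116 zmax 0.107 | panel -0.095 
side -0.04 handle x -0.133 -0.115 zmax 0.107 | panel -0.094 
side -0.03 handle x -0.135 -0.125 zmax 0.107 | panel -0.094 
side -0.02 handle x -0.134 -0.125 zmax 0.106 | panel -0.094 
side -0.01 handle x -0.134 -0.125 zmax 0.107 | panel -0.093 
side -0.0 handle x -0.134 -0.124 zmax 0.106 | panel -0.094 
side 0.01 handle x -0.133 -0.123 zmax 0.106 | panel -0.095 
side 0.02 handle x -0.135 -0.125 zmax 0.106 | panel -0.094 
side 0.03 handle x -0.134 -0.126 zmax 0.106 | panel -0.095 
side 0.04 handle x -0.133 -0.115 zmax 0.106 | panel -0.094 
side 0.05 handle x -0.126 -0.115 zmax 0.106 | panel -0.095
```

```bash
cat >> h.py <<'E'
def rows(p,ang,base=None):
    """shift (tool axes) and turn from current measured pose to TCP p, tool down, tool-y at world angle ang(deg)"""
    s=r.get_state() if base is None else base
    M=R.from_euler('xyz',s['eef_rot'],degrees=True); a=np.radians(ang)
    x=np.array([0,0,-1.]);y=np.array([np.cos(a),np.sin(a),0]);T=np.stack([x,y,np.cross(x,y)],1)
    sh=M.inv().apply(np.array(p)-s['tcp_pos']); rv=(M.inv()*R.from_matrix(T)).as_rotvec(degrees=True)
    print('p',p,'t',sh.round(4).tolist(),'a',rv.round(2).tolist())
E
python3 - <<'E'
from h import *
for n in('top0','side0'):
    W=cloud(load(n))
    for x0 in np.arange(.1,.9,.1):
        print(n,x0.round(1),[ (lambda q:float(np.round(q[:,2].max(),2)) if len(q) else None)(W[(abs(W[...,0]-x0)<.05)&(abs(W[...,1]-y0)<.05)]) for y0 in np.arange(-.2,.8,.1)])
rows([.592,.0215,.20],176.2)
rows([.592,.0215,.30],176.2)
E
```

```text
top0 0.1 [-0.79, -0.31, -0.31, -0.31, -0.78, -0.88, -0.87, -0.86, -0.86, -0.86]
top0 0.2 [-0.79, -0.79, -0.78, -0.79, -0.79, -0.88, -0.87, -0.86, -0.86, -0.86]
top0 0.3 [0.02, 0.02, 0.02, 0.02, 0.01, 0.02, 0.2, 0.2, 0.2, 0.2]
top0 0.4 [0.03, 0.02, 0.03, 0.05, 0.12, 0.12, 0.2, 0.2, 0.2, 0.2]
top0 0.5 [0.1, 0.1, 0.03, 0.01, 0.12, 0.12, 0.2, 0.2, 0.2, 0.2]
top0 0.6 [0.13, 0.13, 0.13, 0.13, 0.01, 0.0, 0.2, 0.2, 0.2, 0.2]
top0 0.7 [0.13, 0.13, 0.15, 0.61, 0.59, 0.59, 0.59, 0.59, 0.59, 0.2]
top0 0.8 [0.47, 0.47, 0.47, 0.47, 0.57, 0.58, 0.58, 0.58, 0.58, 0.46]
side0 0.1 [None, None, None, None, None, None, None, None, None, None]
side0 0.2 [None, None, None, None, None, None, None, None, None, None]
side0 0.3 [None, None, 0.02, 0.02, 0.01, 0.02, 0.2, 0.2, 0.2, 0.2]
side0 0.4 [0.03, 0.02, 0.03, 0.05, 0.12, 0.12, 0.2, 0.2, 0.2, 0.2]
side0 0.5 [0.1, 0.1, 0.03, 0.0, 0.12, 0.12, 0.2, 0.2, 0.2, 0.2]
side0 0.6 [0.13, 0.13, 0.13, 0.13, 0.0, 0.0, 0.2, 0.2, 0.2, 0.2]
side0 0.7 [0.13, 0.13, 0.15, 0.23, 0.45, 0.44, 0.43, 0.42, 0.2, 0.2]
side0 0.8 [0.47, 0.47, 0.46, 0.45, 0.45, 0.44, 0.42, 0.41, 0.38, 0.38]
p [0.592, 0.0215, 0.2] t [0.0265, 0.4927, -0.5638] a [77.99, -0.05, -0.05]
p [0.592, 0.0215, 0.3] t [-0.0735, 0.4928, -0.5638] a [77.99, -0.05, -0.05]
```

```bash
python3 -m creep '[{"tx":-0.045},{"tx":-0.075,"ty":0.02,"tz":-0.02,"ax":4},{"tx":-0.075,"ty":0.05,"tz":-0.057,"ax":10},{"tx":-0.075,"ty":0.08,"tz":-0.095,"ax":15},{"tx":-0.075,"ty":0.11,"tz":-0.13,"ax":20}]' 20; python3 -c "
from h import *
st();rows([.592,.0215,.30],176.2)"
```

```text
{'time_s': 0.15, 'joints': [90.7035, 20.5817, 0.647, -0.0143, -70.1342, -16.5063], 'tcp_pos': [0.1838, 0.6491, 0.2259], 'eef_rot': [95.4871, 89.9298, -100.3205], 'contact_force': [-0.4654, -0.206, -0.6124], 'moment': [0.0081, 0.0103, 0.0396], 'gripper_width': 0.0878}
p [0.592, 0.0215, 0.3] t [-0.0735, 0.4928, -0.5638] a [77.99, -0.05, -0.05]invalid input
```

```bash
python3 -m creep '[{"ax":0,"ay":0,"az":0,"tx":-0.045,"ty":0,"tz":0,"fingers":0.087},{"ax":4,"ay":0,"az":0,"tx":-0.075,"ty":0.02,"tz":-0.02,"fingers":0.087},{"ax":10,"ay":0,"az":0,"tx":-0.075,"ty":0.05,"tz":-0.057,"fingers":0.087},{"ax":15,"ay":0,"az":0,"tx":-0.075,"ty":0.08,"tz":-0.095,"fingers":0.087},{"ax":20,"ay":0,"az":0,"tx":-0.075,"ty":0.11,"tz":-0.13,"fingers":0.087}]' 20; python3 -c "
from h import *
st();rows([.592,.0215,.30],176.2)"
```

```text
time_s: 0.65
tcp_pos: [0.2796, 0.5066, 0.3015]
eef_rot: [74.1, 90.0, -141.9]
contact_force: [1.6, 0.3, 0.6]
gripper_width: 0.0871
{'time_s': 0.65, 'joints': [80.4599, 9.2169, -4.9048, -0.0061, -75.8848, -26.4404], 'tcp_pos': [0.2796, 0.5066, 0.3015], 'eef_rot': [74.0753, 89.9912, -141.9067], 'contact_force': [1.5607, 0.2719, 0.5563], 'moment': [0.0516, -0.145, -0.0004], 'gripper_width': 0.0871}
p [0.592, 0.0215, 0.3] t [0.0015, 0.209, -0.5378] a [57.82, -0.0, -0.01]
```

```bash
python3 -m creep '[{"ax":5,"ay":0,"az":0,"tx":0,"ty":0.018,"tz":-0.045,"fingers":0.06},{"ax":10,"ay":0,"az":0,"tx":0,"ty":0.036,"tz":-0.09,"fingers":0.04},{"ax":16,"ay":0,"az":0,"tx":0,"ty":0.052,"tz":-0.135,"fingers":0.018},{"ax":22,"ay":0,"az":0,"tx":0,"ty":0.07,"tz":-0.18,"fingers":0.018},{"ax":28,"ay":0,"az":0,"tx":0,"ty":0.088,"tz":-0.225,"fingers":0.018}]'; python3 -c "
from h import *
st();rows([.592,.0215,.30],176.2)"
```

```text
time_s: 1.15
tcp_pos: [0.4105, 0.3034, 0.3016]
eef_rot: [-38.5, 90.0, 77.5]
contact_force: [1.1, 0.2, -0.2]
gripper_width: 0.0527
{'time_s': 1.15, 'joints': [58.5362, 2.3982, -12.6276, -0.0049, -74.9605, -32.5611], 'tcp_pos': [0.4105, 0.3034, 0.3016], 'eef_rot': [-38.515, 89.9855, 77.4588], 'contact_force': [1.1288, 0.2068, -0.2111], 'moment': [0.1657, -0.179, 0.0337], 'gripper_width': 0.0527}
p [0.592, 0.0215, 0.3] t [0.0016, -0.0398, -0.3329] a [29.77, 0.01, 0.01]
```

```bash
python3 -c "
from h import *
c=snap('wrist','wrist1');print(c['Twc'].round(3))
print(proj(c,[.472,.247,.12]))"
```

```text
[[-0.899 -0.423 -0.111  0.44 ]
 [-0.438  0.869  0.229  0.241]
 [-0.     0.255 -0.967  0.459]
 [ 0.     0.     0.     1.   ]]
[288.89076995 107.07065819]
```

```bash
python3 -m creep '[{"ax":8,"ay":0,"az":0,"tx":0,"ty":-0.005,"tz":-0.045,"fingers":0.018},{"ax":16,"ay":0,"az":0,"tx":0,"ty":-0.01,"tz":-0.09,"fingers":0.018},{"ax":22,"ay":0,"az":0,"tx":0,"ty":-0.015,"tz":-0.135,"fingers":0.018},{"ax":26,"ay":0,"az":0,"tx":0,"ty":-0.02,"tz":-0.18,"fingers":0.018},{"ax":29.8,"ay":0,"az":0,"tx":0,"ty":-0.025,"tz":-0.225,"fingers":0.018}]'; python3 -c "
from h import *
st();snap('wrist','wrist2');rows([.592,.0215,.20],176.2)"
```

```text
time_s: 1.7
tcp_pos: [0.5323, 0.1128, 0.3016]
eef_rot: [-10.4, 90.0, 75.9]
contact_force: [0.6, 1.3, 0.8]
gripper_width: 0.0184
{'time_s': 1.7, 'joints': [32.5941, 5.793, -8.9118, -0.0095, -75.2855, -36.3409], 'tcp_pos': [0.5323, 0.1128, 0.3016], 'eef_rot': [-10.3582, 89.9866, 75.8926], 'contact_force': [0.6004, 1.2988, 0.7953], 'moment': [0.2206, -0.1421, 0.0168], 'gripper_width': 0.0184}
p [0.592, 0.0215, 0.2] t [0.1013, -0.0636, -0.0823] a [-0.31, -0.13, -0.01]
```

View pics/wrist1.png

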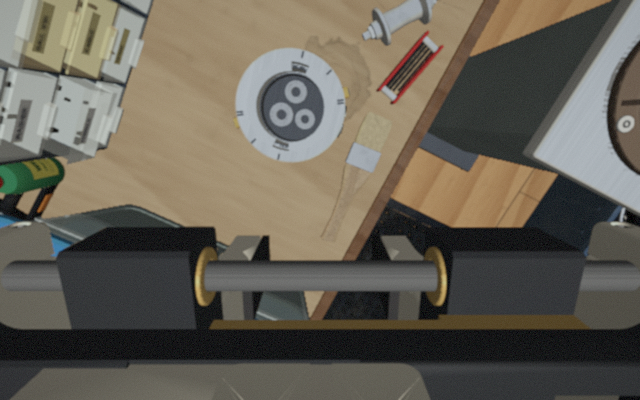

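View pics/wrist2.png

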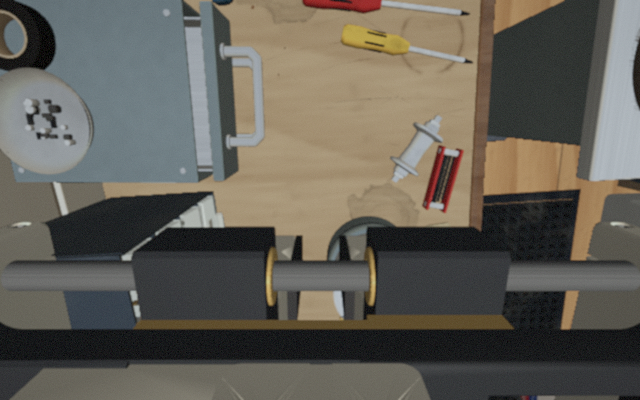

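Wrist view 1 shows the washer centred near (291,105) with slot ticks near (304,57) and (280,157). Wrist view 2 shows the handle bar at u≈258, v from 52 to 147, and the drawer ajar.

Run:
```python
from h import *
c=load('wrist1');W=cloud(c)
m=(abs(W[...,2]-.12)<.006)&(abs(W[...,0]-.473)<.07)&(abs(W[...,1]-.247)<.07)
h=cv2.convexHull(W[m][:,:2].astype(np.float32))[:,0]
A=np.c_[2*h,np.ones(len(h))];x=np.linalg.lstsq(A,(h**2).sum(1),rcond=None)[0]
print('rim',x[:2].round(4),np.sqrt(x[2]+x[0]**2+x[1]**2).round(4),np.median(W[m][:,2]))
for p in((304,57),(280,157)): 
    q=ray(c,*p,.12)[:2]-x[:2];print(np.degrees(np.arctan2(q[1],q[0])).round(1))
cv2.imwrite('pics/w1z.png',cv2.resize(c['pixels'][40:170,225:360],None,fx=4.5,fy=4.5,interpolation=cv2.INTER_CUBIC))
c=load('wrist2');W=cloud(c)
m=np.zeros(W.shape[:2],bool);m[55:145,245:270]=1
m&=(W[...,2]>.085)&(W[...,2]<.12)
P=W[m];print('handle',len(P),P.min(0).round(4),P.max(0).round(4),np.median(P,0).round(4))
f=np.polyfit(P[:,1],P[:,0],1);print(f,np.degrees(np.arctan(f[0])),np.polyval(f,.0215))
```

```text
rim [0.4713 0.2466] 0.0555 0.1193337388840302
-81.8
103.2
handle 952 [ 0.5837 -0.0209  0.0972] [0.61   0.0682 0.1064] [0.5912 0.0243 0.1036]
[0.11351055 0.58927464] 6.475957126326203 0.5917151172140569
```

View pics/w1z.png

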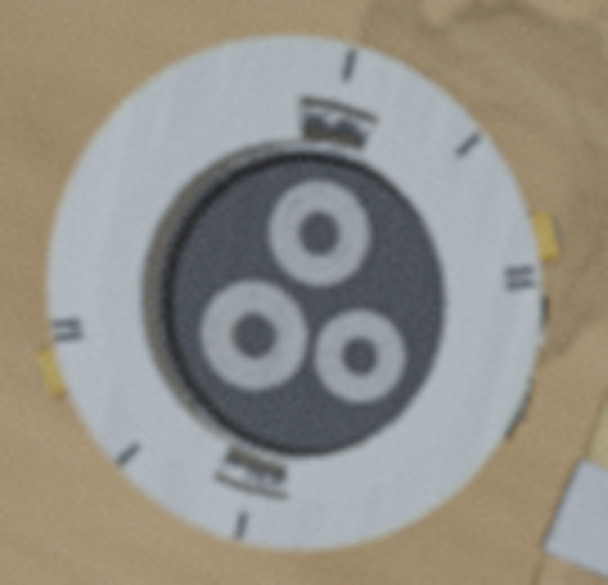

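```bash
cat > wash.py <<'E'
from h import *
def fit(c,f,px):
    Q=np.array([f(*p) for p in px])  # order: slot+y, slot-y, half+, half-, lock+, lock-
    from scipy.optimize import least_squares
    off=[0,np.pi,-.6,np.pi-.6,-1.2,np.pi-1.2]
    def e(x):
        a=x[2]+np.array(off);return (Q-x[:2]-.0505*np.c_[np.cos(a),np.sin(a)]).ravel()
    s=least_squares(e,[.472,.247,np.radians(100)]);print('washer ctr',s.x[:2].round(4),'slot angle',np.degrees(s.x[2]).round(2),'res mm',(s.fun*1e3).round(1));return s.x
E
python3 - <<'E'
from wash import *
c=load('wrist1');f=lambda u,v:ray(c,225+u/4.5-.4,40+v/4.5-.4,.12)[:2]
fit(c,f,[(241,524),(349,64),(127,454),(469,146),(67,330),(519,278)])
c=load('top0');f2=lambda u,v:ray(c,255+u/8-.4,235+v/8-.4,.12)[:2]
fit(c,f2,[(110,328),(478,257),(123,217),(467,365),(200,132),(395,452)])
E
```

```text
washer ctr [0.4713 0.2467] slot angle 100.84 res mm [-0.  -0.2  0.1 -0.2  0.  -0.  -0.4  0.  -0.   0.3  0.3  0.1]
washer ctr [0.4732 0.2479] slot angle 100.95 res mm [-0.1  0.1 -0.7  0.1 -0.1  0.6  0.4 -0.1  0.2 -0.5  0.4 -0.2]
```

```bash
python3 -m creep '[{"ax":0,"ay":0,"az":0,"tx":0.0,"ty":-0.032,"tz":-0.035,"fingers":0.02},{"ax":0,"ay":0,"az":0,"tx":0.0,"ty":-0.062,"tz":-0.070,"fingers":0.02},{"ax":-0.3,"ay":0,"az":0,"tx":0.04,"ty":-0.0632,"tz":-0.0823,"fingers":0.02},{"ax":-0.3,"ay":0,"az":0,"tx":0.085,"ty":-0.0632,"tz":-0.0823,"fingers":0.02},{"ax":-0.3,"ay":0,"az":0,"tx":0.13,"ty":-0.0632,"tz":-0.0823,"fingers":0.02}]'; python3 -c "
from h import *
st();rows([.5915,.0215,.15],176)
c=snap('wrist','wrist3');snap('side','side3');snap('top','top3')"
```

```text
time_s: 2.25
tcp_pos: [0.5896, 0.0274, 0.1701]
eef_rot: [-51.8, 90.0, 34.8]
contact_force: [0.9, 0.0, -0.8]
gripper_width: 0.0202
{'time_s': 2.25, 'joints': [21.6206, 15.0625, -14.8992, -0.0113, -59.9966, -25.0041], 'tcp_pos': [0.5896, 0.0274, 0.1701], 'eef_rot': [-51.8331, 89.9571, 34.7778], 'contact_force': [0.9153, 0.0227, -0.7594], 'moment': [0.191, -0.1764, -0.0374], 'gripper_width': 0.0202}
p [0.5915, 0.0215, 0.15] t [0.0201, -0.0022, -0.0058] a [0.61, 0.03, 0.03]
```

View pics/wrist3.png

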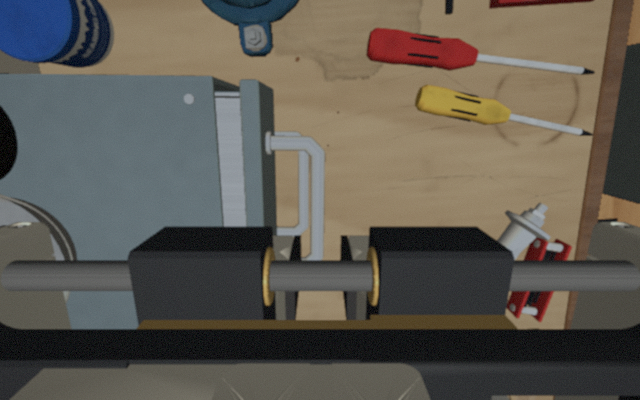

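View pics/side3.png

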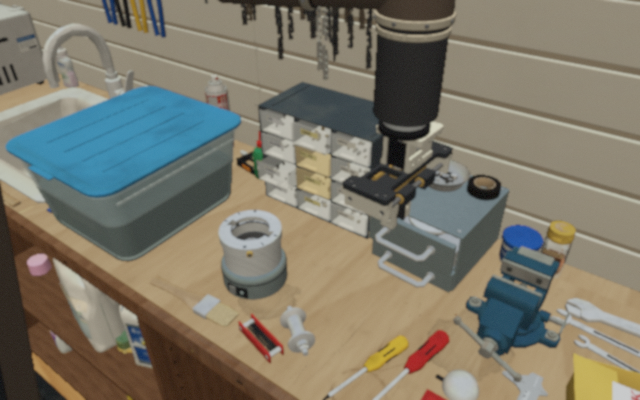

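Run:
```python
from h import *
c=load('wrist3');W=cloud(c)
for v in range(160,230,10):
    q=W[v,300:335]; k=(q[:,2]>.1)&(q[:,2]<.112); print(v,q[k].mean(0).round(4),(q[k][:,0].min()).round(4),(q[k][:,0].max()).round(4))
for v in (120,200): 
    q=W[v,235:285];print(q[::4].round(3).tolist())
```

```text
160 [ 0.5888 -0.0127  0.1034] 0.5843 0.5933
170 [ 0.5892 -0.0058  0.1032] 0.5847 0.5938
180 [0.5896 0.0013 0.1032] 0.5851 0.5942
190 [0.5901 0.0084 0.1031] 0.5855 0.5948
200 [0.5905 0.0156 0.1032] 0.586 0.5952
210 [0.5913 0.0228 0.1037] 0.5871 0.5957
220 [0.5918 0.0304 0.1033] 0.5875 0.5962
[[0.652, -0.043, 0.062], [0.649, -0.042, 0.064], [0.632, -0.042, 0.123], [0.629, -0.042, 0.124], [0.627, -0.042, 0.123], [0.625, -0.042, 0.124], [0.622, -0.042, 0.122], [0.622, -0.041, 0.111], [0.622, -0.041, 0.094], [0.622, -0.041, 0.077], [0.63, -0.041, -0.001], [0.626, -0.04, -0.002], [0.622, -0.04, -0.0]]
[[0.66, 0.022, 0.063], [0.657, 0.022, 0.062], [0.654, 0.022, 0.063], [0.635, 0.008, 0.124], [0.633, 0.008, 0.123], [0.63, 0.008, 0.124], [0.628, 0.008, 0.123], [0.625, 0.009, 0.122], [0.626, 0.013, 0.106], [0.626, 0.017, 0.088], [0.626, 0.023, 0.067], [0.633, 0.04, -0.0], [0.629, 0.04, -0.001]]
```

```bash
python3 -m creep '[{"ax":0.6,"ay":0,"az":0,"tx":0.03,"ty":-0.0018,"tz":-0.0058,"fingers":0.02},{"ax":0.6,"ay":0,"az":0,"tx":0.055,"ty":-0.0018,"tz":-0.0058,"fingers":0.02},{"ax":0.6,"ay":0,"az":0,"tx":0.082,"ty":-0.0018,"tz":-0.0058,"fingers":0.02},{"ax":0.6,"ay":0,"az":0,"tx":0.082,"ty":-0.0018,"tz":-0.0058,"fingers":0.005},{"ax":0.6,"ay":0,"az":0,"tx":0.082,"ty":-0.0018,"tz":-0.0058,"fingers":0.005}]' 30; python3 -c "
from h import *
st();rows([.5915,.0215,.088],176)"
```

```text
time_s: 2.9
tcp_pos: [0.5925, 0.0229, 0.0919]
eef_rot: [-87.8, 89.9, -1.7]
contact_force: [5.4, -1.7, -8.6]
gripper_width: 0.0093
{'time_s': 2.9, 'joints': [21.1143, 19.6994, -19.8821, 0.0578, -50.3125, -24.9891], 'tcp_pos': [0.5925, 0.0229, 0.0919], 'eef_rot': [-87.8203, 89.885, -1.6582], 'contact_force': [5.3523, -1.7163, -8.6259], 'moment': [-0.2116, -1.864, 0.0492], 'gripper_width': 0.0093}
p [0.5915, 0.0215, 0.088] t [0.0039, 0.0009, -0.0014] a [0.16, 0.0, 0.11]
```

```bash
python3 -m creep '[{"ax":0,"ay":0,"az":0,"tx":0,"ty":0.02,"tz":0,"fingers":0.005},{"ax":0,"ay":0,"az":0,"tx":0,"ty":0.05,"tz":0,"fingers":0.005},{"ax":0,"ay":0,"az":0,"tx":0,"ty":0.08,"tz":0,"fingers":0.005},{"ax":0,"ay":0,"az":0,"tx":0,"ty":0.108,"tz":0,"fingers":0.005},{"ax":0,"ay":0,"az":0,"tx":0,"ty":0.126,"tz":0,"fingers":0.005}]'; python3 -m creep '[{"ax":0,"ay":0,"az":0,"tx":0,"ty":0.003,"tz":0,"fingers":0.005},{"ax":0,"ay":0,"az":0,"tx":0,"ty":0.006,"tz":0,"fingers":0.005}]'; python3 -c "
from h import *
st()
c=snap('wrist','wrist4');snap('top','top4');snap('side','side4')"
```

```text
time_s: 3.4
tcp_pos: [0.4653, 0.0317, 0.0919]
eef_rot: [-57.4, 89.8, 28.7]
contact_force: [2.2, -0.3, -6.2]
gripper_width: 0.0089
time_s: 3.6
tcp_pos: [0.4608, 0.0321, 0.0918]
eef_rot: [-69.3, 89.8, 16.9]
contact_force: [1.7, -1.5, -0.3]
gripper_width: 0.0093
{'time_s': 3.6, 'joints': [28.5554, 8.3441, -36.0599, 0.064, -45.376, -32.4203], 'tcp_pos': [0.4608, 0.0321, 0.0918], 'eef_rot': [-69.328, 89.7754, 16.852], 'contact_force': [1.6808, -1.4978, -0.3193], 'moment': [-0.4571, -0.6098, -0.0067], 'gripper_width': 0.0093}
```

View pics/top4.png

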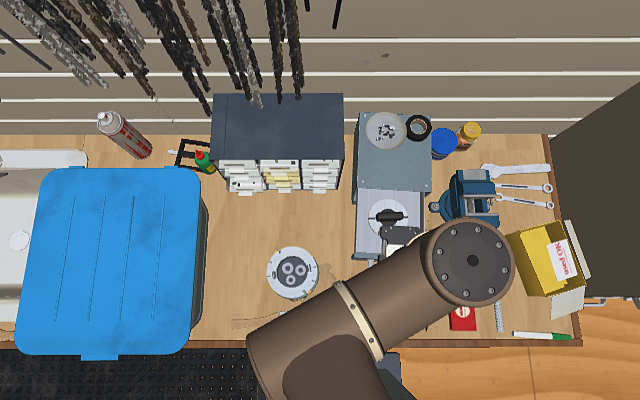

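View pics/side4.png

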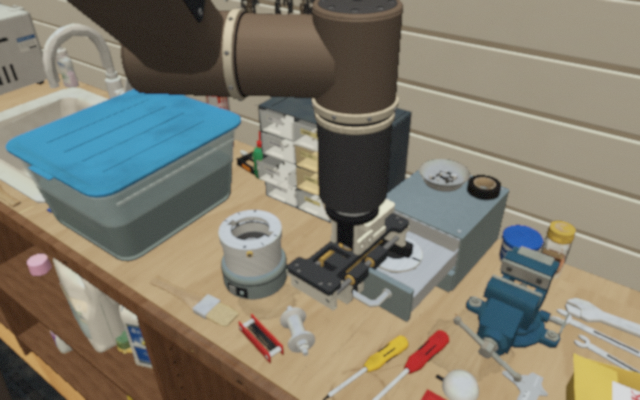

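The top and side views show the drawer well out and the lid, with its black grip bar, visible inside at top (390,216). The force is still low, so it isn't at the stop yet.

```bash
python3 -m creep '[{"ax":0,"ay":0,"az":0,"tx":0,"ty":0.003,"tz":0,"fingers":0.005},{"ax":0,"ay":0,"az":0,"tx":0,"ty":0.006,"tz":0,"fingers":0.005},{"ax":0,"ay":0,"az":0,"tx":0,"ty":0.009,"tz":0,"fingers":0.005}]'; python3 -m creep '[{"ax":0,"ay":0,"az":0,"tx":0,"ty":0.002,"tz":0,"fingers":0.005},{"ax":0,"ay":0,"az":0,"tx":0,"ty":0.003,"tz":0,"fingers":0.005}]'
```

```text
time_s: 4.05
tcp_pos: [0.4557, 0.0327, 0.0919]
eef_rot: [-80.9, 89.5, 5.3]
contact_force: [24.7, -15.3, -16.4]
gripper_width: 0.0087
time_s: 4.25
tcp_pos: [0.4557, 0.0328, 0.0919]
eef_rot: [-83.7, 89.2, 2.6]
contact_force: [33.5, -19.3, -25.1]
gripper_width: 0.0085
```

The drawer is at its stop: the force rose to about 33 N and the TCP stopped moving. I'll relax, open a little, lift off and find the lid.

```bash
python3 -m creep '[{"ax":0,"ay":0,"az":0,"tx":0,"ty":-0.006,"tz":0,"fingers":0.005},{"ax":0,"ay":0,"az":0,"tx":0,"ty":-0.007,"tz":0,"fingers":0.022},{"ax":0,"ay":0,"az":0,"tx":0,"ty":-0.007,"tz":0,"fingers":0.022}]';python3 -m creep '[{"ax":0,"ay":0,"az":0,"tx":-0.02,"ty":0,"tz":0,"fingers":0.022},{"ax":0,"ay":0,"az":0,"tx":-0.06,"ty":0,"tz":0,"fingers":0.022},{"ax":0,"ay":0,"az":0,"tx":-0.105,"ty":-0.01,"tz":0,"fingers":0.05},{"ax":0,"ay":0,"az":0,"tx":-0.15,"ty":-0.02,"tz":-0.03,"fingers":0.05},{"ax":0,"ay":0,"az":0,"tx":-0.15,"ty":-0.04,"tz":-0.06,"fingers":0.05}]'; python3 -c "
from h import *
st()
c=snap('wrist','wrist5');snap('top','top5');snap('side','side5')"
```

```text
time_s: 4.55
tcp_pos: [0.4554, 0.0318, 0.0901]
eef_rot: [-70.6, 90.0, 15.5]
contact_force: [0.2, 0.8, -0.8]
gripper_width: 0.019
time_s: 5.05
tcp_pos: [0.4928, -0.0305, 0.246]
eef_rot: [-75.3, 89.4, 11.0]
contact_force: [0.8, 0.6, -0.5]
gripper_width: 0.0405
{'time_s': 5.05, 'joints': [19.3811, 2.1124, -20.2316, 0.0888, -67.0997, -23.1209], 'tcp_pos': [0.4928, -0.0305, 0.246], 'eef_rot': [-75.2749, 89.4377, 11.0195], 'contact_force': [0.8335, 0.5915, -0.5478], 'moment': [0.2038, -0.2228, 0.032], 'gripper_width': 0.0405}
```

View pics/wrist5.png

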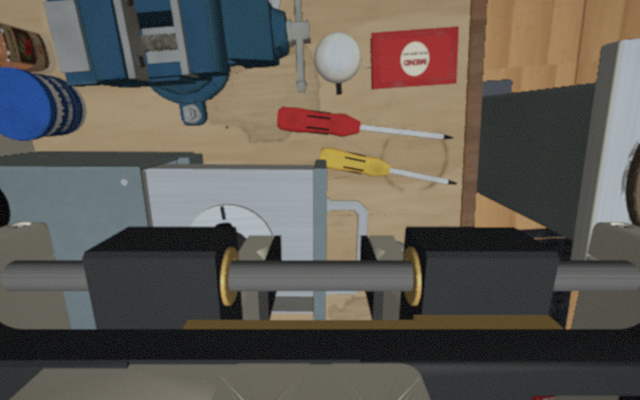

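View pics/top5.png

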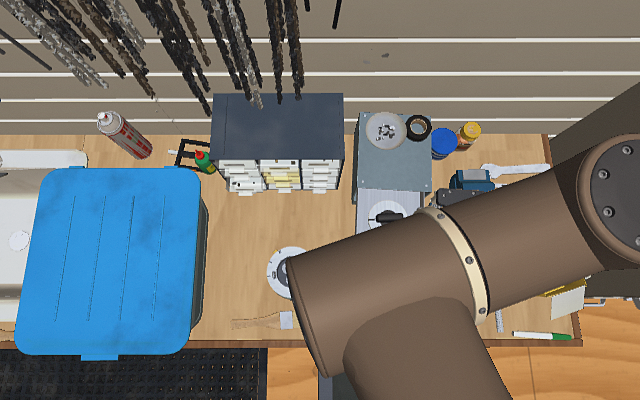

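View pics/side5.png

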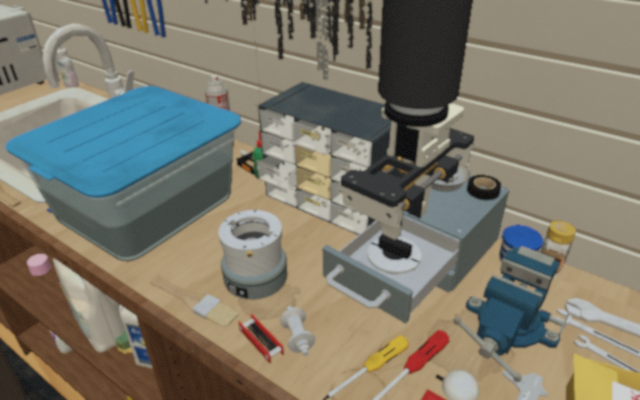

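The drawer is open in all views. The lid's grip bar is at about (395,245) in the side view and the near pointer line at (224,213) in the wrist view. I'll shift so the wrist camera sees the whole lid.

```bash
python3 -m creep '[{"ax":0,"ay":0,"az":0,"tx":0,"ty":-0.01,"tz":0.045,"fingers":0.05},{"ax":0,"ay":0,"az":0,"tx":0,"ty":-0.02,"tz":0.09,"fingers":0.05},{"ax":0,"ay":0,"az":0,"tx":0,"ty":-0.03,"tz":0.135,"fingers":0.05},{"ax":0,"ay":0,"az":0,"tx":0,"ty":-0.03,"tz":0.145,"fingers":0.05}]'; python3 -c "
from h import *
s=st()
c=snap('wrist','wrist6')
print(proj(c,[.55,.02,.1]))"
```

```text
time_s: 5.6
tcp_pos: [0.5304, 0.1157, 0.2385]
eef_rot: [115.3, 89.9, -158.5]
contact_force: [-0.9, -0.1, -0.6]
gripper_width: 0.0503
{'time_s': 5.6, 'joints': [32.9818, 7.6878, -14.939, -0.0156, -67.4443, -36.7194], 'tcp_pos': [0.5304, 0.1157, 0.2385], 'eef_rot': [115.2852, 89.9275, -158.4584], 'contact_force': [-0.8897, -0.0625, -0.6074], 'moment': [0.0225, -0.014, 0.0345], 'gripper_width': 0.0503}
[289.54046355  86.05315567]
```

View pics/wrist6.png

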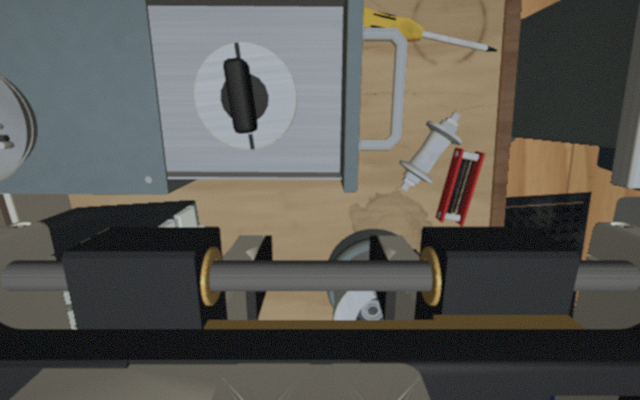

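The lid disc is at about (245,96), with its pointer lines at (237,47) and (252,143). Next I'll fit its position and axis.

Run:
```python
from h import *
c=load('wrist6');W=cloud(c)
roi=np.zeros(W.shape[:2],bool);roi[35:165,180:310]=1
g=c['pixels'].mean(2)
m=roi&(abs(W[...,2]-.09)<.005)&(W[...,0]<.65)
pts=np.argwhere(m)
# exclude walls via distance
P=W[m];P=P[np.hypot(P[:,0]-.569,P[:,1]-.024)<.055]
print('disc z',np.median(P[:,2]))
h=cv2.convexHull(P[:,:2].astype(np.float32))[:,0]
A=np.c_[2*h,np.ones(len(h))];x=np.linalg.lstsq(A,(h**2).sum(1),rcond=None)[0]
print('disc ctr',x[:2].round(4),'R',np.sqrt(x[2]+x[0]**2+x[1]**2).round(4))
m=roi&(W[...,2]>.108)&(W[...,2]<.125)&(g<80)
B=W[m];rc=cv2.minAreaRect(B[:,:2].astype(np.float32));print('bar',len(B),np.median(B[:,2]),rc)
z=np.median(P[:,2])
a=ray(c,237,47,z);b=ray(c,252,143,z);d=a-b;print(a.round(4),b.round(4),((a+b)/2).round(4),np.degrees(np.arctan2(d[1],d[0])))
cv2.imwrite('pics/w6z.png',cv2.resize(c['pixels'][35:160,180:310],None,fx=4.6,fy=4.6,interpolation=cv2.INTER_CUBIC))
for n in('top4','side5'):
    c=load(n);W=cloud(c);g=c['pixels'].max(2)
    k=(W[...,2]>.105)&(W[...,2]<.125)&(g<70)&(np.hypot(W[...,0]-x[0],W[...,1]-x[1])<.04)
    if k.sum()>10: print(n,k.sum(),np.percentile(W[k][:,2],50),cv2.minAreaRect(W[k][:,:2].astype(np.float32)))
```

```text
disc z 0.08956352583106253
disc ctr [0.586  0.0258] R 0.042
bar 1602 0.1158223826323723 ((0.5918076038360596, 0.025862442329525948), (0.01844906620681286, 0.059440210461616516), 2.0426979064941406)
[ 0.5931 -0.0156  0.0896] [0.59   0.0664 0.0896] [0.5916 0.0254 0.0896] -87.77043678274312
top4 195 0.11595164232022526 ((0.5962388515472412, 0.028711821883916855), (0.018711140379309654, 0.057862892746925354), 1.6543643474578857)
side5 282 0.11371570739629105 ((0.5886900424957275, 0.023728394880890846), (0.012902958318591118, 0.05469587817788124), 2.7902138233184814)
```

View pics/w6z.png

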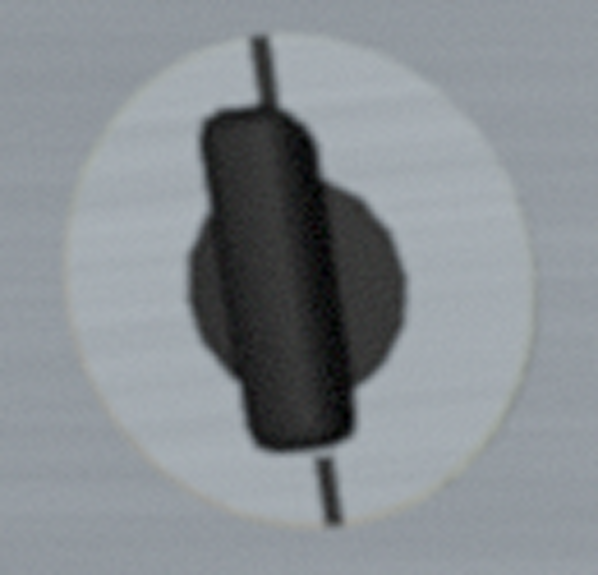

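Run:
```python
from h import *
c=load('wrist6');W=cloud(c)
for u,v in((200,250),(200,290),(370,250),(385,300),(380,350),(100,300),(450,300),(270,200)):
    uu,vv=int(180+u/4.6),int(35+v/4.6);print(u,v,W[vv,uu].round(4), np.hypot(*(W[vv,uu,:2]-[.5917,.0256])).round(3))
rows([.5917,.0256,.18],-177.8)
rows([.5917,.0256,.094],-177.8)
```

```text
200 250 [0.6092 0.0179 0.0926] 0.019
200 290 [0.6105 0.0253 0.0915] 0.019
370 250 [0.5768 0.02   0.0923] 0.016
385 300 [0.5752 0.0294 0.0924] 0.017
380 350 [0.5772 0.0387 0.092 ] 0.02
100 300 [0.631  0.0256 0.0896] 0.039
450 300 [0.5632 0.0301 0.0892] 0.029
270 200 [0.5894 0.0126 0.1162] 0.013
p [0.5917, 0.0256, 0.18] t [0.0584, -0.0676, -0.0855] a [-5.93, -0.04, -0.1]
p [0.5917, 0.0256, 0.094] t [0.1444, -0.0678, -0.0854] a [-5.93, -0.04, -0.1]
```

```bash
python3 -m creep '[{"ax":-2,"ay":0,"az":0,"tx":0,"ty":-0.03,"tz":-0.035,"fingers":0.05},{"ax":-5.9,"ay":0,"az":0,"tx":0.01,"ty":-0.0677,"tz":-0.065,"fingers":0.05},{"ax":-5.9,"ay":0,"az":-0.1,"tx":0.04,"ty":-0.0677,"tz":-0.0855,"fingers":0.05},{"ax":-5.9,"ay":0,"az":-0.1,"tx":0.08,"ty":-0.0677,"tz":-0.0855,"fingers":0.05},{"ax":-5.9,"ay":0,"az":-0.1,"tx":0.10,"ty":-0.0677,"tz":-0.0855,"fingers":0.05}]'; python3 -c "
from h import *
st();rows([.5917,.0256,.0955],-177.8)
c=snap('wrist','wrist7');snap('side','side7')"
```

```text
time_s: 6.15
tcp_pos: [0.589, 0.0203, 0.1358]
eef_rot: [102.4, 89.8, -165.7]
contact_force: [-0.6, 0.3, 0.4]
gripper_width: 0.0503
{'time_s': 6.15, 'joints': [20.9492, 16.9329, -17.2344, -0.0296, -56.0422, -19.061], 'tcp_pos': [0.589, 0.0203, 0.1358], 'eef_rot': [102.3959, 89.789, -165.7324], 'contact_force': [-0.6472, 0.3006, 0.4336], 'moment': [0.0554, 0.0431, -0.0374], 'gripper_width': 0.0503}
p [0.5917, 0.0256, 0.0955] t [0.0403, -0.003, 0.0052] a [-0.33, -0.04, -0.21]
```

View pics/side7.png

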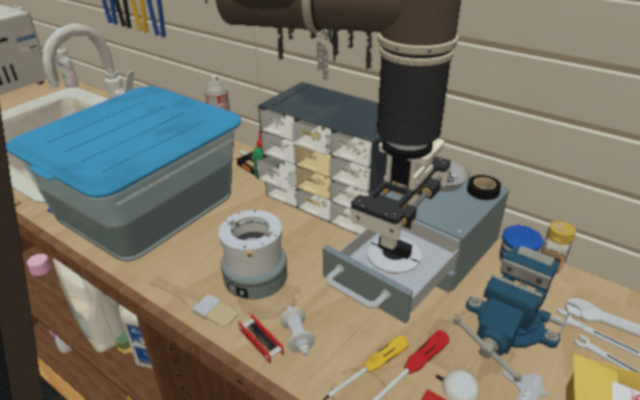

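Side view: fingers straddle the bar at about (392,240). I'll settle, then descend with a correction.

```bash
python3 -c "
from h import *
rows([.5917,.0256,.0955],-177.8)"; python3 -m creep '[{"ax":0,"ay":0,"az":0,"tx":0.0,"ty":0,"tz":0,"fingers":0.05},{"ax":0,"ay":0,"az":0,"tx":0.0,"ty":0,"tz":0,"fingers":0.05}]';  python3 -c "
from h import *
rows([.5917,.0256,.0955],-177.8)"
```

```text
p [0.5917, 0.0256, 0.0955] t [0.0404, -0.0034, 0.0048] a [-0.27, -0.09, -0.31]
time_s: 6.45
tcp_pos: [0.5926, 0.0222, 0.1413]
eef_rot: [-86.0, 89.8, 6.0]
contact_force: [0.1, 0.6, -0.2]
gripper_width: 0.0502
p [0.5917, 0.0256, 0.0955] t [0.0458, 0.0009, 0.0034] a [-0.16, 0.02, 0.24]
```

```bash
python3 -m creep '[{"ax":-0.2,"ay":0,"az":0.2,"tx":0.015,"ty":0.0009,"tz":0.0034,"fingers":0.05},{"ax":-0.2,"ay":0,"az":0.2,"tx":0.03,"ty":0.0009,"tz":0.0034,"fingers":0.05},{"ax":-0.2,"ay":0,"az":0.2,"tx":0.04,"ty":0.0009,"tz":0.0034,"fingers":0.05},{"ax":-0.2,"ay":0,"az":0.2,"tx":0.0455,"ty":0.0009,"tz":0.0034,"fingers":0.05},{"ax":-0.2,"ay":0,"az":0.2,"tx":0.0455,"ty":0.0009,"tz":0.0034,"fingers":0.05}]';  python3 -c "
from h import *
st()
rows([.5917,.0256,.0955],-177.8)"
```

```text
time_s: 6.95
tcp_pos: [0.5905, 0.0252, 0.0935]
eef_rot: [98.2, 89.8, -169.6]
contact_force: [0.4, -0.3, -0.1]
gripper_width: 0.0497
{'time_s': 6.95, 'joints': [21.3592, 19.5936, -19.7553, -0.0392, -50.8086, -19.1282], 'tcp_pos': [0.5905, 0.0252, 0.0935], 'eef_rot': [98.227, 89.8396, -169.5667], 'contact_force': [0.4191, -0.2782, -0.1116], 'moment': [0.1241, -0.0474, -0.0052], 'gripper_width': 0.0497}
p [0.5917, 0.0256, 0.0955] t [-0.002, -0.0012, 0.0004] a [0.01, -0.02, -0.16]
```

Close the grip with 30 N, let it settle, then look.

```bash
python3 -m creep '[{"ax":0,"ay":0,"az":-0.2,"tx":-0.001,"ty":-0.001,"tz":0,"fingers":0.03},{"ax":0,"ay":0,"az":-0.2,"tx":-0.001,"ty":-0.001,"tz":0,"fingers":0.012},{"ax":0,"ay":0,"az":-0.2,"tx":-0.001,"ty":-0.001,"tz":0,"fingers":0.012},{"ax":0,"ay":0,"az":-0.2,"tx":-0.001,"ty":-0.001,"tz":0,"fingers":0.012},{"ax":0,"ay":0,"az":-0.2,"tx":-0.001,"ty":-0.001,"tz":0,"fingers":0.012}]' 35;  python3 -c "
from h import *
st();snap('wrist','wrist8')"
```

```text
time_s: 7.45
tcp_pos: [0.592, 0.0252, 0.0953]
eef_rot: [-89.2, 89.9, 3.0]
contact_force: [0.1, 0.1, 1.9]
gripper_width: 0.0178
{'time_s': 7.45, 'joints': [21.356, 19.4404, -19.7362, 0.0533, -50.6991, -19.193], 'tcp_pos': [0.592, 0.0252, 0.0953], 'eef_rot': [-89.1875, 89.8689, 3.0092], 'contact_force': [0.1196, 0.0943, 1.8979], 'moment': [0.1003, 0.097, -0.0278], 'gripper_width': 0.0178}
```

View pics/wrist8.png

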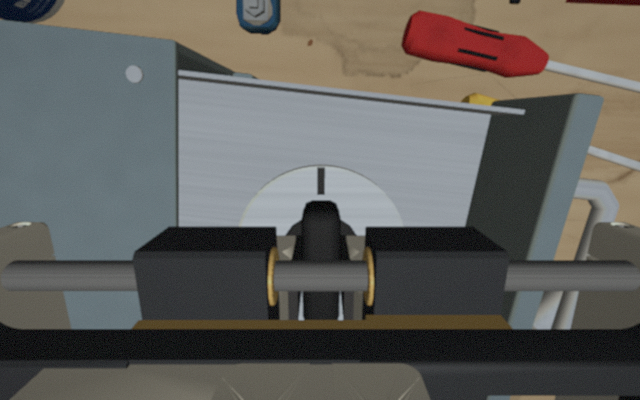

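The bar is gripped centrally (bar u≈321, opening 17.8 mm). Lift.

```bash
python3 -m creep '[{"ax":0,"ay":0,"az":0,"tx":-0.015,"ty":0,"tz":0,"fingers":0.012},{"ax":0,"ay":0,"az":0,"tx":-0.045,"ty":0,"tz":0,"fingers":0.012},{"ax":0,"ay":0,"az":0,"tx":-0.08,"ty":0,"tz":0,"fingers":0.012},{"ax":0,"ay":0,"az":0,"tx":-0.11,"ty":0,"tz":0,"fingers":0.012},{"ax":0,"ay":0,"az":0,"tx":-0.13,"ty":0,"tz":0,"fingers":0.012}]';python3 -m creep '[{"ax":0,"ay":0,"az":0,"tx":0,"ty":0,"tz":0,"fingers":0.012},{"ax":0,"ay":0,"az":0,"tx":0,"ty":0,"tz":0,"fingers":0.012}]';  python3 -c "
from h import *
st();c=snap('wrist','wrist9')
d=c['depth'];v,u=np.mgrid[:400,:640]
P=np.stack([(u-c['cx'])/c['fx']*d,(v-c['cy'])/c['fy']*d,d],-1)@c['T_tool_cam'][:3,:3].T+c['T_tool_cam'][:3,3]
m=(d>0)&(abs(P[...,0]-.005)<.006)&(np.hypot(P[...,1],P[...,2])<.07)&(v<228)
Q=P[m];print(m.sum(),np.percentile(Q,[0,50,100],axis=0).round(4),np.polyfit(Q[:,2],Q[:,0],1),np.polyfit(Q[:,1],Q[:,0],1))
e=[]
for cc in range(250,395,4):
    k=np.where(m[:,cc])[0]
    if len(k): e.append(P[k[0],cc,1:])
e=np.array(e);A=np.c_[2*e,np.ones(len(e))];x=np.linalg.lstsq(A,(e**2).sum(1),rcond=None)[0];print('circle',x[:2],np.sqrt(x[2]+x[0]**2+x[1]**2))
from scipy.optimize import least_squares
print(least_squares(lambda q:np.hypot(*(e-q).T)-.046,[0,0]).x)
snap('side','side9')
"
```

```text
time_s: 8.0
tcp_pos: [0.592, 0.0253, 0.2273]
eef_rot: [-84.1, 89.8, 8.1]
contact_force: [-0.6, 0.6, -1.5]
gripper_width: 0.0181
time_s: 8.2
tcp_pos: [0.5912, 0.0253, 0.2246]
eef_rot: [-71.2, 89.9, 21.0]
contact_force: [-0.2, -0.4, -2.6]
gripper_width: 0.0177
{'time_s': 8.2, 'joints': [21.3676, 12.7911, -10.4417, 0.0005, -66.6827, -19.1861], 'tcp_pos': [0.5912, 0.0253, 0.2246], 'eef_rot': [-71.151, 89.9155, 21.0307], 'contact_force': [-0.204, -0.3596, -2.5859], 'moment': [0.1338, 0.0359, 0.0013], 'gripper_width': 0.0177}
6671 [[-0.0009 -0.0426 -0.045 ]
 [ 0.006   0.0009 -0.0279]
 [ 0.011   0.0445 -0.0122]] [-0.01563352  0.00557078] [-0.00024913  0.00600437]
circle [0.00066998 0.00086771] 0.045723729165729754
[0.00066192 0.00117999]
```

View pics/wrist9.png

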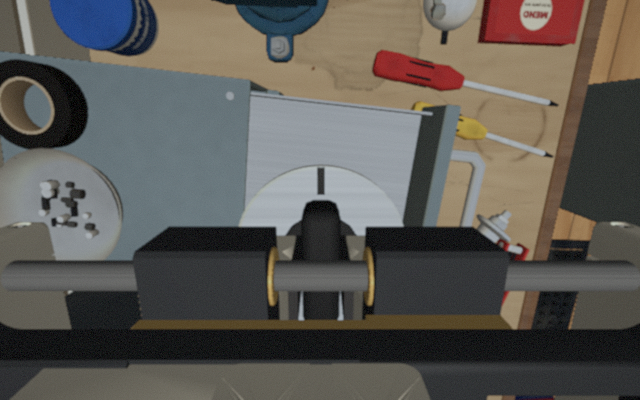

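View pics/side9.png

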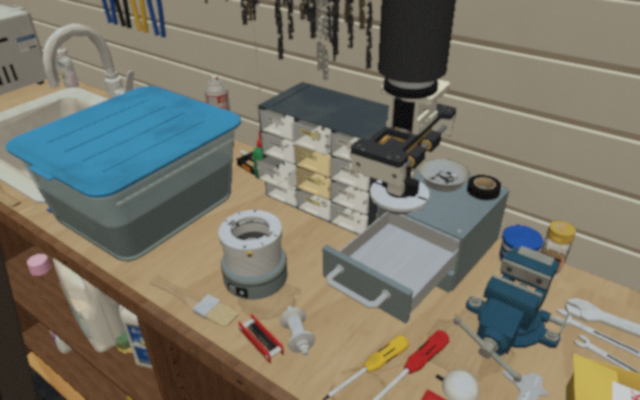

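Lid in hand: disc level, centre within 1 mm of the tool axis (wrist), and the drawer is still out and empty (side). Carry it to above the washer.

```bash
python3 -c "
from h import *
rows([.4718,.2463,.22],-169.1)"
```

```text
p [0.4718, 0.2463, 0.22] t [0.0035, 0.1103, 0.2256] a [-8.72, -0.02, -0.05]
```

```bash
python3 -m creep '[{"ax":-1,"ay":0,"az":0,"tx":-0.02,"ty":0.01,"tz":0.02,"fingers":0.012},{"ax":-2,"ay":0,"az":0,"tx":-0.04,"ty":0.03,"tz":0.06,"fingers":0.012},{"ax":-4,"ay":0,"az":0,"tx":-0.045,"ty":0.05,"tz":0.10,"fingers":0.012},{"ax":-6,"ay":0,"az":0,"tx":-0.045,"ty":0.07,"tz":0.145,"fingers":0.012},{"ax":-8.7,"ay":0,"az":0,"tx":-0.045,"ty":0.09,"tz":0.19,"fingers":0.012}]'; python3 -c "
from h import *
st();rows([.455,.345,.27],-169.1)"
```

```text
time_s: 8.8
tcp_pos: [0.4928, 0.2127, 0.2688]
eef_rot: [-164.6, 89.9, -63.6]
contact_force: [1.6, 1.7, -1.8]
gripper_width: 0.0177
{'time_s': 8.8, 'joints': [44.3173, 5.9871, -12.9481, 0.0562, -71.0821, -33.393], 'tcp_pos': [0.4928, 0.2127, 0.2688], 'eef_rot': [-164.5869, 89.9441, -63.6444], 'contact_force': [1.6191, 1.6725, -1.7662], 'moment': [0.2898, -0.2202, 0.0495], 'gripper_width': 0.0177}
p [0.455, 0.345, 0.27] t [-0.0013, 0.012, 0.1371] a [0.04, -0.05, 0.01]
```

```bash
python3 -m creep '[{"ax":0,"ay":0,"az":0,"tx":0,"ty":0.004,"tz":0.045,"fingers":0.012},{"ax":0,"ay":0,"az":0,"tx":0,"ty":0.008,"tz":0.09,"fingers":0.012},{"ax":0,"ay":0,"az":0,"tx":0,"ty":0.012,"tz":0.12,"fingers":0.012},{"ax":0,"ay":0,"az":0,"tx":0,"ty":0.012,"tz":0.13,"fingers":0.012},{"ax":0,"ay":0,"az":0,"tx":0,"ty":0.012,"tz":0.13,"fingers":0.012}]'; python3 -m creep '[{"ax":0,"ay":0,"az":0,"tx":0,"ty":0,"tz":0,"fingers":0.012},{"ax":0,"ay":0,"az":0,"tx":0,"ty":0,"tz":0,"fingers":0.012},{"ax":0,"ay":0,"az":0,"tx":0,"ty":0,"tz":0,"fingers":0.012}]';python3 -c "
from h import *
st();c=snap('wrist','wrist10');p=proj(c,[.4716,.2468,.12]);print(p)
x0=max(0,int(p[0])-70);y0=max(0,int(p[1])-70);print(x0,y0)
cv2.imwrite('pics/w10z.png',cv2.resize(c['pixels'][y0:y0+140,x0:x0+140],None,fx=4,fy=4,interpolation=cv2.INTER_CUBIC))
"
```

```text
time_s: 9.3
tcp_pos: [0.4572, 0.338, 0.2682]
eef_rot: [171.1, 89.9, -87.9]
contact_force: [-0.7, -1.2, -1.3]
gripper_width: 0.0174
time_s: 9.6
tcp_pos: [0.4583, 0.336, 0.2698]
eef_rot: [-107.3, 89.9, -6.5]
contact_force: [-0.7, -1.0, -1.9]
gripper_width: 0.0177
{'time_s': 9.6, 'joints': [56.0315, 9.0027, -9.2803, 0.0913, -71.6719, -45.2411], 'tcp_pos': [0.4583, 0.336, 0.2698], 'eef_rot': [-107.2815, 89.9023, -6.4624], 'contact_force': [-0.7304, -0.9874, -1.8953], 'moment': [0.1205, -0.0634, -0.0241], 'gripper_width': 0.0177}
[324.10949685  91.86313169]
254 21
```

View pics/w10z.png

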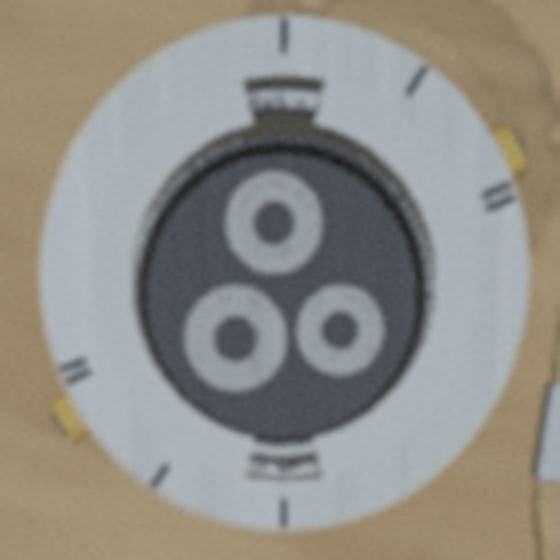

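View pics/wrist10.png

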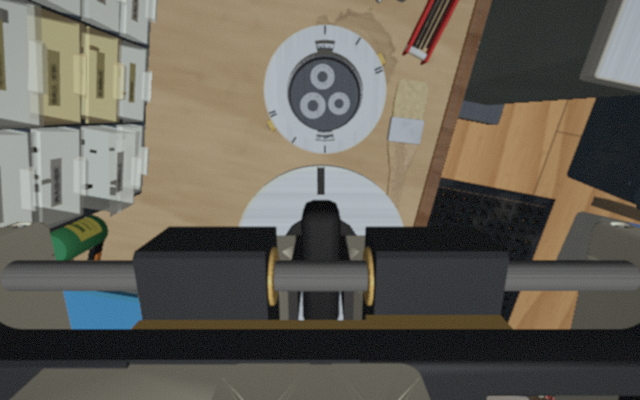

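The washer's slot ticks are at crop (284,35) and (284,512), in line vertically with the lid's pointer (u≈321). The angle matches, so I'll fit the centre.

Run:
```python
from wash import *
c=load('wrist10');f=lambda u,v:ray(c,254+u/4-.4,21+v/4-.4,.12)[:2]
x=fit(c,f,[(284,512),(284,35),(160,474),(415,82),(75,370),(498,197)])
s=st()
M=R.from_euler('xyz',s['eef_rot'],degrees=True).as_matrix()
q=M.T@(np.array([x[0],x[1],.12])-s['tcp_pos']);print('washer in tool',q)
d=q-np.array([0,.00066,.0011]);print('shift to apply (ty,tz)',d[1:], 'ang y tool',np.degrees(np.arctan2(M[1,1],M[0,1])),'want',np.degrees(x[2])+90-360)
a=ray(c,321,170,s['tcp_pos'][2]-.0055);b=ray(c,321,195,s['tcp_pos'][2]-.0055);e=b-a;print('pointer ang',np.degrees(np.arctan2(e[1],e[0])))
```

```text
washer ctr [0.4713 0.2467] slot angle 100.88 res mm [-0.2 -0.3 -0.1 -0.  -0.  -0.2  0.2  0.4  0.1  0.  -0.   0.1]
{'time_s': 9.65, 'joints': [56.0401, 8.9975, -9.2721, 0.0885, -71.6692, -45.2436], 'tcp_pos': [0.4583, 0.3361, 0.2699], 'eef_rot': [-98.6916, 89.8961, 2.1326], 'contact_force': [0.0963, 0.2354, -2.8286], 'moment': [0.0773, -0.065, -0.0893], 'gripper_width': 0.0177}
washer in tool [ 0.14992224  0.00426295 -0.09028672]
shift to apply (ty,tz) [ 0.00360295 -0.09138672] ang y tool -169.17572702527687 want -169.12161402037253
pointer ang 100.81742999806187
```

```bash
python3 -m creep '[{"ax":0,"ay":0,"az":0,"tx":0.02,"ty":0.0036,"tz":-0.035,"fingers":0.012},{"ax":0,"ay":0,"az":0,"tx":0.05,"ty":0.0036,"tz":-0.07,"fingers":0.012},{"ax":0,"ay":0,"az":0,"tx":0.08,"ty":0.0036,"tz":-0.0914,"fingers":0.012},{"ax":0,"ay":0,"az":0,"tx":0.1,"ty":0.0036,"tz":-0.0914,"fingers":0.012},{"ax":0,"ay":0,"az":0,"tx":0.106,"ty":0.0036,"tz":-0.0914,"fingers":0.012}]'; python3 -m creep '[{"ax":0,"ay":0,"az":0,"tx":0,"ty":0,"tz":0,"fingers":0.012},{"ax":0,"ay":0,"az":0,"tx":0,"ty":0,"tz":0,"fingers":0.012},{"ax":0,"ay":0,"az":0,"tx":0,"ty":0,"tz":0,"fingers":0.012}]';python3 -c "
from h import *
st();rows([.4721,.2457,.1325],-169.1);snap('side','side11');c=load('side11')
cv2.imwrite('pics/s11z.png',cv2.resize(c['pixels'][130:310,160:400],None,fx=3,fy=3,interpolation=cv2.INTER_CUBIC))
"
```

```text
time_s: 10.15
tcp_pos: [0.4712, 0.2446, 0.162]
eef_rot: [153.1, 89.9, -106.1]
contact_force: [-0.1, -0.8, -0.9]
gripper_width: 0.0178
time_s: 10.45
tcp_pos: [0.4724, 0.2475, 0.1651]
eef_rot: [-77.8, 89.8, 23.1]
contact_force: [0.3, 0.2, -1.1]
gripper_width: 0.0176
{'time_s': 10.45, 'joints': [48.7954, 10.0099, -22.387, 0.1066, -57.4163, -37.9165], 'tcp_pos': [0.4724, 0.2475, 0.1651], 'eef_rot': [-77.8101, 89.7927, 23.1259], 'contact_force': [0.3324, 0.1611, -1.1124], 'moment': [0.1131, -0.0297, 0.0016], 'gripper_width': 0.0176}
p [0.4721, 0.2457, 0.1325] t [0.0326, 0.0008, -0.0017] a [0.04, 0.04, 0.2]
```

View pics/s11z.png

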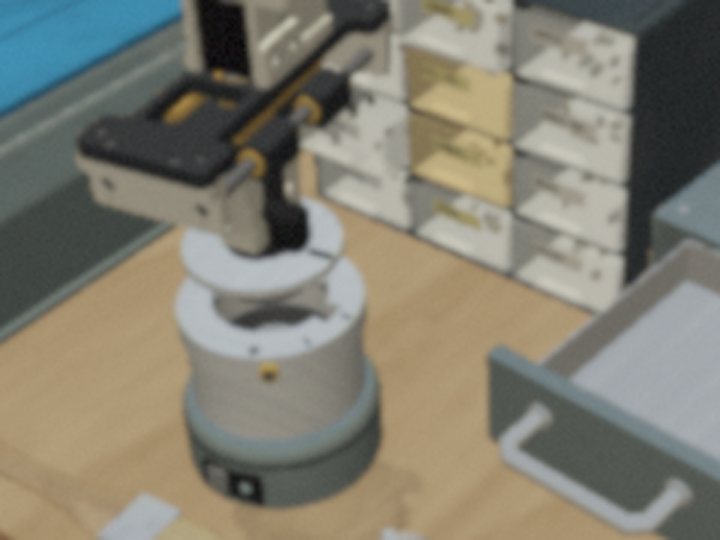

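```bash
python3 -m creep '[{"ax":0,"ay":0,"az":0.1,"tx":0.004,"ty":0.0007,"tz":-0.0016,"fingers":0.012},{"ax":0,"ay":0,"az":0.1,"tx":0.010,"ty":0.0007,"tz":-0.0016,"fingers":0.012},{"ax":0,"ay":0,"az":0.1,"tx":0.014,"ty":0.0007,"tz":-0.0016,"fingers":0.012},{"ax":0,"ay":0,"az":0.1,"tx":0.018,"ty":0.0007,"tz":-0.0016,"fingers":0.012},{"ax":0,"ay":0,"az":0.1,"tx":0.020,"ty":0.0007,"tz":-0.0016,"fingers":0.012}]'; python3 -m creep '[{"ax":0,"ay":0,"az":0,"tx":0.003,"ty":0,"tz":0,"fingers":0.012},{"ax":0,"ay":0,"az":0,"tx":0.006,"ty":0,"tz":0,"fingers":0.012},{"ax":0,"ay":0,"az":0,"tx":0.006,"ty":0,"tz":0,"fingers":0.012}]';python3 -c "
from h import *
st();rows([.4721,.2457,.1325],-169.1)
"
```

```text
time_s: 11.0
tcp_pos: [0.4713, 0.2447, 0.1431]
eef_rot: [136.2, 89.9, -122.9]
contact_force: [-0.4, 0.1, -2.1]
gripper_width: 0.0179
time_s: 11.3
tcp_pos: [0.4713, 0.2447, 0.1374]
eef_rot: [136.7, 89.9, -122.4]
contact_force: [-0.2, -0.2, -1.7]
gripper_width: 0.0178
{'time_s': 11.3, 'joints': [48.6174, 11.5736, -24.47, 0.0106, -54.0111, -37.7319], 'tcp_pos': [0.4713, 0.2447, 0.1374], 'eef_rot': [136.6819, 89.9447, -122.4263], 'contact_force': [-0.1769, -0.1799, -1.6639], 'moment': [0.0189, -0.0779, 0.0115], 'gripper_width': 0.0178}
p [0.4721, 0.2457, 0.1325] t [0.0049, -0.0009, 0.0008] a [-0.01, -0.04, -0.04]
```

```bash
python3 -m creep '[{"ax":0,"ay":0,"az":0,"tx":0.002,"ty":-0.0007,"tz":0.0007,"fingers":0.012},{"ax":0,"ay":0,"az":0,"tx":0.004,"ty":-0.0007,"tz":0.0007,"fingers":0.012},{"ax":0,"ay":0,"az":0,"tx":0.0055,"ty":-0.0007,"tz":0.0007,"fingers":0.012},{"ax":0,"ay":0,"az":0,"tx":0.0055,"ty":-0.0007,"tz":0.0007,"fingers":0.012}]';python3 -c "
from h import *
st();rows([.4721,.2457,.1325],-169.1);snap('side','side12');c=load('side12')
cv2.imwrite('pics/s12z.png',cv2.resize(c['pixels'][130:310,160:400],None,fx=3,fy=3,interpolation=cv2.INTER_CUBIC))
snap('wrist','wrist12')
"
```

```text
time_s: 11.7
tcp_pos: [0.4721, 0.2457, 0.1324]
eef_rot: [-179.2, 90.0, -78.3]
contact_force: [0.7, -0.1, -1.7]
gripper_width: 0.0175
{'time_s': 11.7, 'joints': [48.6325, 11.9624, -24.7288, 0.022, -53.3221, -37.7456], 'tcp_pos': [0.4721, 0.2457, 0.1324], 'eef_rot': [-179.2433, 89.9779, -78.3433], 'contact_force': [0.7477, -0.0755, -1.6781], 'moment': [0.0997, -0.076, -0.0024], 'gripper_width': 0.0175}
p [0.4721, 0.2457, 0.1325] t [-0.0001, -0.0, -0.0] a [0.0, -0.02, 0.0]
```

View pics/s12z.png

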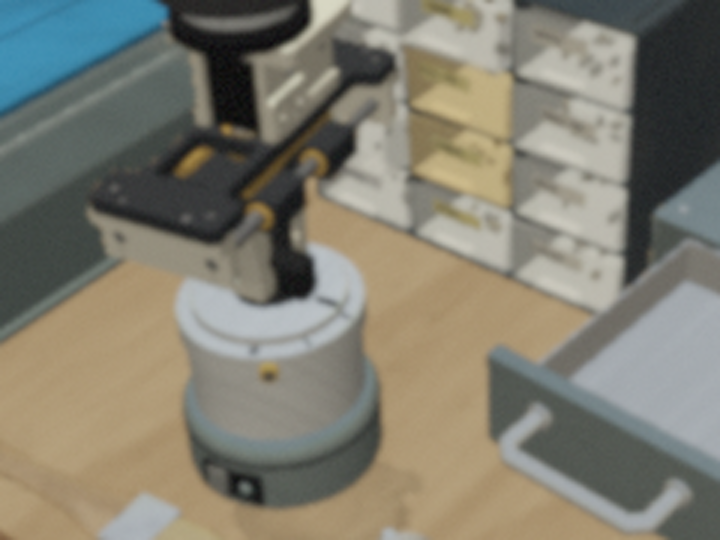

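View pics/wrist12.png

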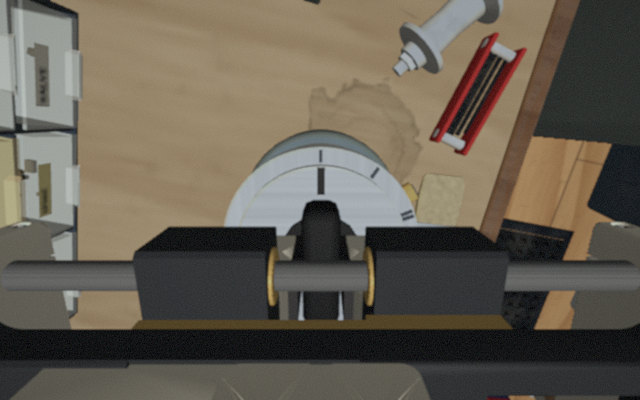

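The lid is in the neck and its pointer lines up with the slot tick at (320,155). There's no upward force yet, so press down gently to seat it.

```bash
python3 -m creep '[{"ax":0,"ay":0,"az":0,"tx":0.001,"ty":0,"tz":0,"fingers":0.012},{"ax":0,"ay":0,"az":0,"tx":0.001,"ty":0,"tz":0,"fingers":0.012}]';python3 -m creep '[{"ax":0,"ay":0,"az":0,"tx":0.001,"ty":0,"tz":0,"fingers":0.012},{"ax":0,"ay":0,"az":0,"tx":0.001,"ty":0,"tz":0,"fingers":0.012}]'
```

```text
time_s: 12.0
tcp_pos: [0.4721, 0.2458, 0.1323]
eef_rot: [-113.9, 90.0, -13.0]
contact_force: [-4.6, -1.2, 7.5]
gripper_width: 0.0179
time_s: 12.2
tcp_pos: [0.4721, 0.2458, 0.1323]
eef_rot: [-99.7, 89.9, 1.2]
contact_force: [-6.8, -2.2, 16.1]
gripper_width: 0.0176
```

Seated: +16 N at z 0.1323. Now turn clockwise, which is +ax with the tool pointing down, slowly and with a firmer grip.

```bash
python3 -m creep '[{"ax":2,"ay":0,"az":0,"tx":-0.001,"ty":0,"tz":0,"fingers":0.012},{"ax":6,"ay":0,"az":0,"tx":-0.001,"ty":0,"tz":0,"fingers":0.012},{"ax":10,"ay":0,"az":0,"tx":-0.001,"ty":0,"tz":0,"fingers":0.012},{"ax":14,"ay":0,"az":0,"tx":-0.001,"ty":0,"tz":0,"fingers":0.012},{"ax":18,"ay":0,"az":0,"tx":-0.001,"ty":0,"tz":0,"fingers":0.012}]' 45;python3 -c "
from h import *
st();rows([.4721,.2457,.1322],-169.1-34.4);snap('wrist','wrist13')
"
```

```text
time_s: 12.7
tcp_pos: [0.4726, 0.2461, 0.1323]
eef_rot: [-63.5, 89.9, 19.2]
contact_force: [-2.0, -0.0, 5.5]
gripper_width: 0.0176
{'time_s': 12.7, 'joints': [48.6422, 11.9673, -24.7392, 0.0514, -53.2205, -55.8965], 'tcp_pos': [0.4726, 0.2461, 0.1323], 'eef_rot': [-63.5374, 89.9162, 19.239], 'contact_force': [-1.9904, -0.0202, 5.4644], 'moment': [0.0851, 0.8309, 0.1995], 'gripper_width': 0.0176}
p [0.4721, 0.2457, 0.1322] t [0.0001, 0.0004, -0.0005] a [16.28, 0.05, 0.07]
```

View pics/wrist13.png

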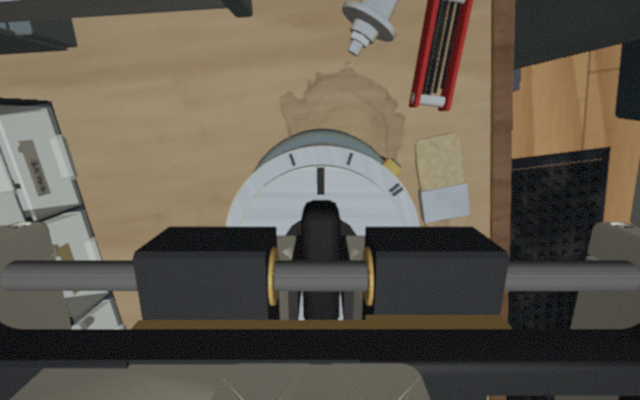

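The pointer sits midway between the slot tick (292,160) and the halfway tick (351,158), and isn't slipping. 16.3° to go.

```bash
python3 -m creep '[{"ax":4,"ay":0,"az":0,"tx":0,"ty":0,"tz":0,"fingers":0.012},{"ax":8,"ay":0,"az":0,"tx":0,"ty":0,"tz":0,"fingers":0.012},{"ax":12,"ay":0,"az":0,"tx":0,"ty":0,"tz":0,"fingers":0.012},{"ax":15,"ay":0,"az":0,"tx":0,"ty":0,"tz":0,"fingers":0.012},{"ax":16.3,"ay":0,"az":0,"tx":0,"ty":0,"tz":0,"fingers":0.012}]';python3 -m creep '[{"ax":0,"ay":0,"az":0,"tx":0,"ty":0,"tz":0,"fingers":0.012},{"ax":0,"ay":0,"az":0,"tx":0,"ty":0,"tz":0,"fingers":0.012},{"ax":0,"ay":0,"az":0,"tx":0,"ty":0,"tz":0,"fingers":0.012}]';python3 -c "
from h import *
st();rows([.4721,.2457,.1322],-169.1-34.4);snap('wrist','wrist14');snap('top','top14');snap('side','side14')
c=load('side14');W=cloud(c);cv2.imwrite('pics/s14z.png',cv2.resize(c['pixels'][150:330,200:480],None,fx=2.8,fy=2.8,interpolation=cv2.INTER_CUBIC))
"
```

```text
time_s: 13.25
tcp_pos: [0.4723, 0.2461, 0.1323]
eef_rot: [-47.8, 89.9, 18.8]
contact_force: [-2.8, 0.3, 6.6]
gripper_width: 0.0177
time_s: 13.55
tcp_pos: [0.4723, 0.246, 0.1323]
eef_rot: [-44.8, 89.9, 21.8]
contact_force: [-3.6, -0.4, 6.2]
gripper_width: 0.0182
{'time_s': 13.55, 'joints': [48.6483, 11.9581, -24.7481, 0.0324, -53.2424, -72.0373], 'tcp_pos': [0.4723, 0.246, 0.1323], 'eef_rot': [-44.7857, 89.9424, 21.8447], 'contact_force': [-3.606, -0.3568, 6.1799], 'moment': [0.1187, 1.0928, 0.085], 'gripper_width': 0.0182}
p [0.4721, 0.2457, 0.1322] t [0.0001, 0.0, -0.0004] a [0.13, 0.04, 0.04]
```

View pics/wrist14.png

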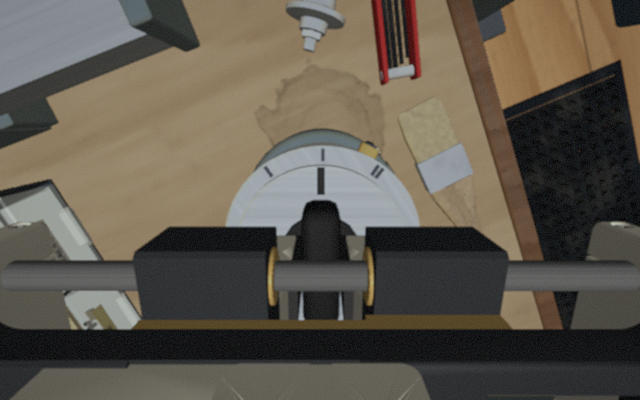

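View pics/s14z.png

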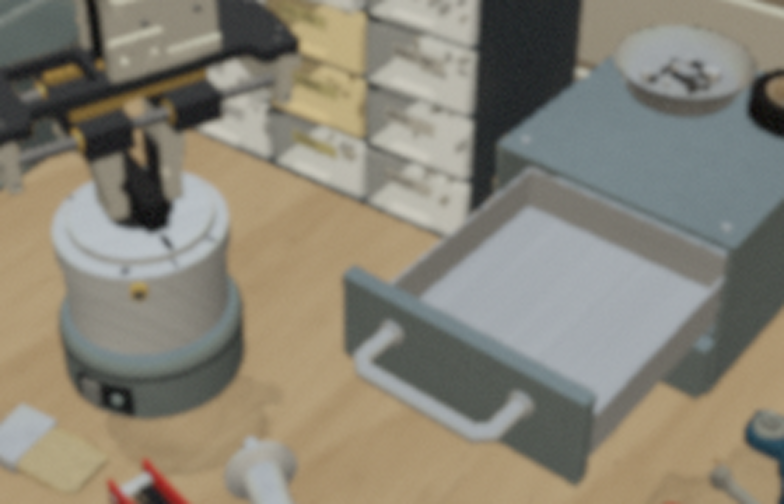

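The wrist view has the pointer (u≈321) on the halfway tick (322,155). The side view shows the drawer still out. Hold 0.5 s more, check the drawer numerically, then hand in.

```bash
python3 -m creep '[{"ax":0,"ay":0,"az":0,"tx":0,"ty":0,"tz":0,"fingers":0.012},{"ax":0,"ay":0,"az":0,"tx":0,"ty":0,"tz":0,"fingers":0.012},{"ax":0,"ay":0,"az":0,"tx":0,"ty":0,"tz":0,"fingers":0.012},{"ax":0,"ay":0,"az":0,"tx":0,"ty":0,"tz":0,"fingers":0.012},{"ax":0,"ay":0,"az":0,"tx":0,"ty":0,"tz":0,"fingers":0.012}]';python3 - <<'E'
from h import *
st()
W=cloud(load('side14'));W0=cloud(load('side0'))
def pan(W,lo,hi):
    yaw=np.radians(-4);ex=np.array([np.cos(yaw),np.sin(yaw)]);X=(W[...,:2]-[.72,.013])@ex;Y=(W[...,:2]-[.72,.013])@[-ex[1],ex[0]]
    m=(abs(Y)<.03)&(W[...,2]>.119)&(W[...,2]<.127)&(X>lo)&(X<hi);return X[m].min()
print('panel front moved',pan(W0,-.13,-.08)-pan(W,-.26,-.2))
E
```

```text
time_s: 14.2
tcp_pos: [0.4723, 0.2461, 0.1323]
eef_rot: [-45.5, 89.9, 21.2]
contact_force: [-4.0, -0.8, 5.1]
gripper_width: 0.0177
{'time_s': 14.2, 'joints': [48.6478, 11.9587, -24.7462, 0.0344, -53.2421, -72.0379], 'tcp_pos': [0.4723, 0.2461, 0.1323], 'eef_rot': [-45.4653, 89.9402, 21.1652], 'contact_force': [-4.0138, -0.827, 5.1421], 'moment': [0.058, 1.186, 0.0561], 'gripper_width': 0.0177}
panel front moved 0.1335025845658398
```

```bash
python3 -c "
from h import *
order.close_job();st()"
```

```text
the job is handed in; nothing more can be done
the job is handed in; nothing more can be done
```

I pulled the top drawer out to its stop, seated the lid in the washer's neck, and turned it clockwise to the halfway mark. I handed the job in at about 14 s with the lid still gripped there. No verdict was reported, and I could not read the switch ring or drawer joints directly.

- **Drawer:** the pull force rose to about 33 N and the drawer stopped moving after 137 mm of travel. The side-camera depth gave 133.5 mm instead, 3.5 mm less. Allowing for how far it was open at the start, I take it to be at or near the 150 mm stop. In the last side picture it was still out and empty.
- **Seating:** the lid was on the slot tick when it went in. It stopped firmly with the tool at 132.3 mm, which matches the 132.5 mm I worked out for the lid being home. The press peaked at 16 N.
- **Turn:** I turned it 34.4°, stopping well short of lock. The last wrist picture shows the pointer on the halfway tick within about a pixel, and the measured angle was within 0.13° of target.
- **Final hold:** finger opening was steady at 17.7 mm under the 45 N grip setting, with about 5 N of upward reaction.
- **Left over:** a sideways load of about 4 N and 1.2 N m remained on the wrist. The tool position stayed within about 0.4 mm of target.

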